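# Work light on the fold-down hook while the parts cups are nested

### The job

Fold down the red hook on the side of the organizer rack, take the flashlight out of its charging dock and hang it there by its tail loop to light the bench. With the light hanging, nest all the loose parts cups, upright and fully seated, into one stack on the fixed grey cup. Then put the flashlight back in the dock, lowering it right home before you let go of it, and fold the empty hook flat up against the board again; leave the other tools where they lie.

Things in the scene. Friction and masses are not known exactly. Their poses are not given: they have to be found in the camera images.
- hook (a joint): Hinge of the red fold-down hook, rad: 0 = folded flat, its arm standing straight up along the board (it starts within 0.06 of this); 1.571 = folded down on its stop, the arm level and pointing straight out from the board. Stiff: it stays where it is left; 1 to 2 N at the arm's end moves it.
- hook_hinge (a point): Point on the hook's hinge axis, mid-width, 200 mm above the bench, 28 mm out from the rack's side board (upright birch ply, 270 mm deep, top 265 mm above the bench). Axes of the rack: x along the hinge axis (level, along the board), -y straight out from the board (the way the hook folds down), z up.
- hook_grip (a point): Middle of the hook's bar, 68 mm from the hinge axis; moves with the hook. x = hinge axis, z = along the bar to its end, y = the way the end lip stands (up when folded down). Bar 14 mm wide along x (pinch it so), 8 mm thick, ends 87 mm from the axis; the lip stands 14 mm above the bar, its inner side 79 mm from the axis.
- flash_center (a point): Aluminium flashlight, 152 mm tall with its tail loop, 0.13 to 0.27 kg, standing lens down in the dock at the start; this point is on its axis 76 mm above the lens face. z = from lens to tail. Head 40 mm diameter (first 28 mm), barrel 29 mm diameter.
- flash_loop (a point): Centre of the window of the flashlight's rigid black tail loop, 125 mm above the lens. A flat frame in its xz plane: 42 mm wide (x), 12 mm thick (y), bars 7 mm with flat outer sides; window 28 mm wide (x), 40 mm high (20 mm up and down from here), open along y. Grip it across its two uprights, fingers closing along x, so that the window stays clear for the hook.
- dock_well (a point): Charging dock, black, fixed: a 95 mm square base with a round collar; this point is the centre of the collar's floor, 12 mm above the bench, on which the flashlight's lens face rests when home. Inner diameter 48 mm, widening to 56 mm at the collar's top, 28 mm above this point.
- cup_base_center (a point): Grey stepped parts cup, fixed on a 120 mm square, 18 mm high birch block; point on its axis, half-way up. All cups are alike, 48 mm high: the upper 28 mm is a straight wall, 64 mm outside and 55 mm inside diameter; below it a foot, 49 mm diameter tapering to 46 mm. Nested, the step rests on the rim below: each cup sits 28 mm above the last, 3 mm play to each side. z up.
- cup_a_center (a point): Loose stepped parts cup like the grey one (48 mm high, 64 mm diameter), orange; this point is on its axis, half-way up, 24 mm above its foot. 0.06 kg. Absent in some starts.
- cup_b_center (a point): Loose stepped parts cup like the grey one (48 mm high, 64 mm diameter), blue; this point is on its axis, half-way up, 24 mm above its foot. 0.06 kg. Absent in some starts.
- cup_c_center (a point): Loose stepped parts cup like the grey one (48 mm high, 64 mm diameter), green; this point is on its axis, half-way up, 24 mm above its foot. 0.06 kg. Absent in some starts.
- cup_d_center (a point): Loose stepped parts cup like the grey one (48 mm high, 64 mm diameter), white; this point is on its axis, half-way up, 24 mm above its foot. 0.06 kg. Absent in some starts.
- ratchet: Chrome socket wrench lying on the bench, 205 mm long, head 34 mm diameter, 34 mm high; bystander. Origin under the middle, x along it to the head.
- stud_punch: Yellow plastic stud punch lying, 180 mm long, 48 mm high; bystander. Origin under the grip, x to the steel tip.
- hex_holder: Black plastic holder with steel hex keys, 95 x 34 mm, 90 mm high; bystander. Origin under its centre.
- tape_measure: Yellow and black tape measure standing on edge, 70 x 36 mm, 62 mm high; bystander. Origin under its centre.
- tape_roll: Blue roll of tape lying flat, 92 mm diameter, 24 mm high; bystander. Origin under its centre.
- deep_socket: Steel deep socket standing upright, 25 mm diameter, 64 mm high; bystander. Origin under its centre.
Things that resemble listed ones, but are neither listed nor needed, are in the scene too. Leave any pink or purple look-alike of the part that bears cup_b_center alone.

How it is judged:
On the way, in this order (a step that is already met when the one before it is completed fails the run):
1. the hook is folded down onto its stop (value of joint hook above 1.45 rad), for 0.2 s.
2. the flashlight hangs from the hook by its loop, let go (value of joint hook above 1.45 rad and contact force between flashlight and hook above 0.5 N and y of flash_loop in the frame of hook_grip between -0.026 and -0.009 m and z of flash_loop in the frame of hook_grip between -0.065 and 0.012 m and contact force between the fingers and flashlight below 0.05 N and contact force between flashlight and table below 0.05 N and linear speed of flashlight below 0.05 m/s), for 0.3 s.
3. every loose cup is nested in the stack on the grey cup while the flashlight still hangs (((z of cup_a_center in the frame of cup_base_center between 0.023 and 0.033 m and horizontal distance between cup_a_center and cup_base_center below 0.0075 m) or (z of cup_a_center in the frame of cup_base_center between 0.051 and 0.061 m and horizontal distance between cup_a_center and cup_base_center below 0.011 m) or (z of cup_a_center in the frame of cup_base_center between 0.079 and 0.089 m and horizontal distance between cup_a_center and cup_base_center below 0.0145 m) or (z of cup_a_center in the frame of cup_base_center between 0.107 and 0.117 m and horizontal distance between cup_a_center and cup_base_center below 0.018 m)) and angle between each of cup_a_center, cup_b_center, cup_c_center, cup_d_center's own z axis and vertical below 0.1 rad and ((z of cup_b_center in the frame of cup_base_center between 0.023 and 0.033 m and horizontal distance between cup_b_center and cup_base_center below 0.0075 m) or (z of cup_b_center in the frame of cup_base_center between 0.051 and 0.061 m and horizontal distance between cup_b_center and cup_base_center below 0.011 m) or (z of cup_b_center in the frame of cup_base_center between 0.079 and 0.089 m and horizontal distance between cup_b_center and cup_base_center below 0.0145 m) or (z of cup_b_center in the frame of cup_base_center between 0.107 and 0.117 m and horizontal distance between cup_b_center and cup_base_center below 0.018 m)) and ((z of cup_c_center in the frame of cup_base_center between 0.023 and 0.033 m and horizontal distance between cup_c_center and cup_base_center below 0.0075 m) or (z of cup_c_center in the frame of cup_base_center between 0.051 and 0.061 m and horizontal distance between cup_c_center and cup_base_center below 0.011 m) or (z of cup_c_center in the frame of cup_base_center between 0.079 and 0.089 m and horizontal distance between cup_c_center and cup_base_center below 0.0145 m) or (z of cup_c_center in the frame of cup_base_center between 0.107 and 0.117 m and horizontal distance between cup_c_center and cup_base_center below 0.018 m)) and ((z of cup_d_center in the frame of cup_base_center between 0.023 and 0.033 m and horizontal distance between cup_d_center and cup_base_center below 0.0075 m) or (z of cup_d_center in the frame of cup_base_center between 0.051 and 0.061 m and horizontal distance between cup_d_center and cup_base_center below 0.011 m) or (z of cup_d_center in the frame of cup_base_center between 0.079 and 0.089 m and horizontal distance between cup_d_center and cup_base_center below 0.0145 m) or (z of cup_d_center in the frame of cup_base_center between 0.107 and 0.117 m and horizontal distance between cup_d_center and cup_base_center below 0.018 m)) and value of joint hook above 1.45 rad and contact force between flashlight and hook above 0.5 N and y of flash_loop in the frame of hook_grip between -0.026 and -0.009 m and z of flash_loop in the frame of hook_grip between -0.065 and 0.012 m and contact force between the fingers and flashlight below 0.05 N and contact force between flashlight and table below 0.05 N), for 0.3 s.
4. the flashlight stands home in its dock while still held (horizontal distance between flash_center and dock_well below 0.007 m and z of flash_center in the frame of dock_well below 0.079 m and angle between flash_center's own z axis and vertical below 0.08 rad and contact force between the fingers and flashlight above 0.5 N), for 0.1 s.
5. the emptied hook is folded flat up against the board, with the flashlight left standing in its dock (value of joint hook below 0.15 rad and horizontal distance between flash_center and dock_well below 0.007 m and z of flash_center in the frame of dock_well below 0.079 m and angle between flash_center's own z axis and vertical below 0.08 rad and contact force between the fingers and flashlight below 0.05 N), for 0.2 s.
At the end, for the whole second after the job is handed in: Hook within 0.15 rad of flat; flashlight upright, at rest on the floor of its dock, let go; each loose cup present in one stack on the grey cup, 28 mm (within 5) above the one below, upright and in line within the play (value of joint hook below 0.15 rad and horizontal distance between flash_center and dock_well below 0.007 m and z of flash_center in the frame of dock_well below 0.079 m and angle between flash_center's own z axis and vertical below 0.08 rad and ((z of cup_a_center in the frame of cup_base_center between 0.023 and 0.033 m and horizontal distance between cup_a_center and cup_base_center below 0.0075 m) or (z of cup_a_center in the frame of cup_base_center between 0.051 and 0.061 m and horizontal distance between cup_a_center and cup_base_center below 0.011 m) or (z of cup_a_center in the frame of cup_base_center between 0.079 and 0.089 m and horizontal distance between cup_a_center and cup_base_center below 0.0145 m) or (z of cup_a_center in the frame of cup_base_center between 0.107 and 0.117 m and horizontal distance between cup_a_center and cup_base_center below 0.018 m)) and angle between each of cup_a_center, cup_b_center, cup_c_center, cup_d_center's own z axis and vertical below 0.1 rad and ((z of cup_b_center in the frame of cup_base_center between 0.023 and 0.033 m and horizontal distance between cup_b_center and cup_base_center below 0.0075 m) or (z of cup_b_center in the frame of cup_base_center between 0.051 and 0.061 m and horizontal distance between cup_b_center and cup_base_center below 0.011 m) or (z of cup_b_center in the frame of cup_base_center between 0.079 and 0.089 m and horizontal distance between cup_b_center and cup_base_center below 0.0145 m) or (z of cup_b_center in the frame of cup_base_center between 0.107 and 0.117 m and horizontal distance between cup_b_center and cup_base_center below 0.018 m)) and ((z of cup_c_center in the frame of cup_base_center between 0.023 and 0.033 m and horizontal distance between cup_c_center and cup_base_center below 0.0075 m) or (z of cup_c_center in the frame of cup_base_center between 0.051 and 0.061 m and horizontal distance between cup_c_center and cup_base_center below 0.011 m) or (z of cup_c_center in the frame of cup_base_center between 0.079 and 0.089 m and horizontal distance between cup_c_center and cup_base_center below 0.0145 m) or (z of cup_c_center in the frame of cup_base_center between 0.107 and 0.117 m and horizontal distance between cup_c_center and cup_base_center below 0.018 m)) and ((z of cup_d_center in the frame of cup_base_center between 0.023 and 0.033 m and horizontal distance between cup_d_center and cup_base_center below 0.0075 m) or (z of cup_d_center in the frame of cup_base_center between 0.051 and 0.061 m and horizontal distance between cup_d_center and cup_base_center below 0.011 m) or (z of cup_d_center in the frame of cup_base_center between 0.079 and 0.089 m and horizontal distance between cup_d_center and cup_base_center below 0.0145 m) or (z of cup_d_center in the frame of cup_base_center between 0.107 and 0.117 m and horizontal distance between cup_d_center and cup_base_center below 0.018 m)) and linear speed of flashlight below 0.03 m/s and velocity of joint hook below 0.1 rad/s); the robot touches nothing.
It fails at once if another tool on the bench is disturbed (moved more than 30 mm) (distance of any of ratchet, stud_punch, hex_holder, tape_measure, tape_roll, deep_socket from where it was at the start of the episode above 0.03 m).
Of cup_a, cup_b, cup_c, cup_d only 2 to 4 are there at a start; the rules pass over those that are not, and their reading is None.
At some moment in a run one of cup_a, cup_b, cup_c, cup_d may be knocked a few centimetres aside while the robot is not near it.
It also fails if it takes over 210 s, if anything falls off the work surface, if the arm or the gripper's body presses on something with over 40 N, if the wrist force passes 120 N, or if a joint passes its speed limit or range.

### The arm

A 7-joint arm with a two-finger parallel gripper is mounted at the origin on the work surface. World frame = base frame: x ahead of the robot, y to its left, z up, the work surface at z = 0. Lengths are in m, angles in rad, forces in N, time in s.
With the tool pointing down it reaches from about 0.4 to 0.85 m from the base axis. Payload 4.5 kg.
Tool frame: the origin (TCP) lies midway between the tips of the shut fingers; the grasp point (between the pads) lies 19 mm behind it; z points along the fingers, y is the line along which they close (so a half turn about z gives the same grasp; the last joint's range is limited). The gripper opens to 85 mm and grips with 20 to 120 N. Pads are 22 mm wide; open, the fingers measure 114 mm over their backs; the gripper's body (76 mm by 85 mm) begins 54 mm behind the grasp point. The pads swing forward as they close: fully open they stand 13 mm farther back than shut.
Start: joints at [1.269, 0.689, -0.195, 1.565, 0.157, 0.902, -0.215], TCP at [0.206, -0.59, 0.231] pointing down, gripper open.
Joint ranges: [-3.01, 3.01], [-0.46, 2.08], [-1.47, 1.51], [0.13, 2.56], [-1, 4.14], [0.04, 2.09], [-2.66, 2.66]. Speed limits (rad/s): [2.57, 2.57, 3.14, 3.14, 3.14, 3.14, 3.14].

### API

Orientations are given as a 3x3 rotation matrix whose columns are the frame's x, y, z axes.
In Python, from workcell import robot gives the robot as it stands.
- The arm moves only by the tool carry_out, never from a script. Its arguments are lists of equal length, an entry for each row: "travel": the shift along the tool's x, y, z in m, a list of three; "rot": the turn, a rotation vector about the tool's x, y, z in degrees, a list of three. A call has 1 to 8 rows; each row is the pose to reach, as a shift and turn from the pose commanded when the call began, along the tool's axes at that moment; what a row does not reach only later rows make up. A row lasts 1/8 s, in which the tool goes at most 62.5 mm and 10.7 degrees, less where a joint would pass 70% of its speed; a pose out of reach is approached as far as the arm can. A call with a gripper value outside its range is refused whole. "claw" is the closure, from 0 (fully open) to 1 (shut), set as the call begins (left out, the last holds). The fingers move at their own pace and stop on an object; the grip force is fixed at half the most. Time passes only in rows, so rows that repeat a pose let the fingers close. It gives the time, the measured TCP pose, the force, the opening and the grip force at its end, in the units of the state.
- robot.get_state(): the state, without advancing time (a new reading comes with each control period).
- robot.camera(name): name is "scene" or "top" or "wrist"; returns the picture (384x512x3 uint8, blue, green, red); there is no depth.
- robot.get_calibration(name): a dict with "intrinsics" (3x3 intrinsics, pixels), "rvec" (rotation vector, rad) and "tvec" (3), from world to camera coordinates, as OpenCV has them; the wrist camera has in their place "mount" (4x4, takes a point from camera to tool coordinates, whose origin is the TCP and whose axes are the flange's). Camera axes: x right, y down, z forward; pixel columns grow to the right and rows downward; lengths in m; the calibration is good to about 2 mm. A picture is of the moment at which its call begins: read the wrist's pose just before it. get_calibration takes no time and is no camera call.
- robot.close_job(): hands the job in; it is judged then, once.
Trained networks look in the newest picture that a camera, given by its name, has taken for a name from the list of things; names that differ only in an ending like _2 or _b are one class to them, and where a whole thing is asked for, a point or a joint stands for the part that bears it (a point fixed in the world has none). Each returns a list of dicts, best first, with "score" (0 to 1); they miss things now and then, are a little off and sometimes report something else, mostly with a low value. They report only what shows in the picture. A call takes as long as a camera call. They do not tell look-alikes from the thing itself.
- robot.trace(camera, target): "pixels" (384x512 bool, what is visible of it) and "bbox" ([centre column, centre row, width, height] as shares, 0 to 1, of the picture: columns of its width, rows of its height, round what is visible of it).
- robot.place_of(camera, target): "point" ([column, row] as shares, 0 to 1, of the picture: columns of its width, rows of its height: a listed point, or the origin of a listed thing).
The state is a dict: "clock": time; "qpos": joint angles; "qd": joint speeds; "joint_torque": joint torques, N m; "ee_pos": TCP position; "ee_rot": TCP orientation; "wrist_force": force on the tool from outside, world axes, zero at the start; "wrist_torque": the same for the moment, N m; "opening": opening from 0.0 (shut) to 1.0 (fully open); "grasp_force": force on a finger pad.
Only numpy, scipy, OpenCV 4.12 (cv2) and the standard library are available. Lean on these libraries where they do the work, as an engineer would, in place of code of your own. Each camera call takes 0.05 s, during which the arm holds its last target. There are 200 camera calls.

## Working session

There is one attempt and no reset: what is moved stays moved. The work goes in short steps, Python scripts to look and compute and a tool call to move; the robot and the scene stay as the last step left them, time stands still between calls to the robot, and variables do not carry over. Pictures are saved under pics/ and viewed, at most 14 in all, crops included, and the job is handed in when it is done.

Besides the shell and the picture viewer there is one more tool, called after "Call:" as name(argument=value, ...), one argument or row to a line, values as JSON. carry_out: Moves the arm, as the interface text tells. Its arguments: {"type":"object","properties":{"travel":{"type":"array"},"rot":{"type":"array"},"claw":{"type":"number"}},"required":["travel","rot"]}

```bash
ls; mkdir -p pics; cat > h.py <<'E'
import numpy as np, cv2
from workcell import robot
def snap(n,f=None):
    im=robot.camera(n)
    if f: cv2.imwrite('pics/'+f,im)
    return im
def cal(n,st=None):
    c=robot.get_calibration(n);K=np.array(c['intrinsics'])
    if n=='wrist':
        st=st or robot.get_state();M=np.array(c['mount']);T=np.eye(4);T[:3,:3]=st['ee_rot'];T[:3,3]=st['ee_pos']
        W=np.linalg.inv(T@M);return K,W[:3,:3],W[:3,3]
    return K,cv2.Rodrigues(np.array(c['rvec'],float))[0],np.array(c['tvec'],float).ravel()
def ray(n,px,st=None):
    K,R,t=cal(n,st);d=R.T@np.linalg.solve(K,[px[0],px[1],1]);return -R.T@t,d
def onz(n,px,z,st=None):
    c,d=ray(n,px,st);return c+d*(z-c[2])/d[2]
def tri(obs):
    A=np.zeros((3,3));b=np.zeros(3);rs=[ray(*o) for o in obs]
    for c,d in rs:
        d=d/np.linalg.norm(d);P=np.eye(3)-np.outer(d,d);A+=P;b+=P@c
    X=np.linalg.solve(A,b)
    return X,[round(float(np.linalg.norm(np.cross(X-c,d/np.linalg.norm(d)))),4) for c,d in rs]
def proj(n,X,st=None):
    K,R,t=cal(n,st);p=K@(R@np.asarray(X)+t);return p[:2]/p[2]
def pts(n,t,k=3):
    return [(np.array(r['point'])*[512,384],round(r['score'],2)) for r in robot.place_of(n,t)[:k]]
def tool(target,R=None):
    "shift in tool axes to world target"
    st=robot.get_state();return np.array(st['ee_rot']).T@(np.array(target)-st['ee_pos'])
E
python3 - <<'E'
from h import *
np.set_printoptions(precision=4,suppress=True)
s=robot.get_state();print(s)
for n in ('scene','top'):
    im=snap(n); cv2.imwrite(f'pics/{n}0.png',cv2.resize(im,(800,600),interpolation=cv2.INTER_CUBIC))
    for t in ['hook_hinge','hook_grip','flash_center','flash_loop','dock_well','cup_base_center','cup_a_center','cup_b_center','cup_c_center','cup_d_center']:
        print(n,t,[(p.round(1).tolist(),q) for p,q in pts(n,t)])
E
```

```text
pics
{'clock': 0.0, 'qpos': array([ 1.2688,  0.69  , -0.1945,  1.5664,  0.1573,  0.9025, -0.2151]), 'qd': array([-0.0017,  0.0002,  0.0001,  0.0004, -0.0005,  0.0001, -0.0008]), 'joint_torque': array([ -0.0008, -53.9612,  -1.2665, -15.8543,   0.0092,   0.0094,
         0.    ]), 'ee_pos': array([ 0.2057, -0.5895,  0.2305]), 'ee_rot': array([[ 0.9441,  0.3296, -0.0008],
       [ 0.3296, -0.9441,  0.0017],
       [-0.0002, -0.0019, -1.    ]]), 'wrist_force': array([-0.6995, -0.1372, -0.0029]), 'wrist_torque': array([ 0.0154, -0.0119, -0.0331]), 'grasp_force': 0.0, 'opening': 1.0008600559103118}
scene hook_hinge [([285.9, 196.6], 0.63), ([389.6, 236.3], 0.57)]
scene hook_grip [([397.5, 211.5], 0.67), ([300.9, 222.6], 0.43)]
scene flash_center [([212.6, 161.6], 0.59), ([181.8, 280.2], 0.36)]
scene flash_loop [([212.1, 148.3], 0.96)]
scene dock_well [([211.6, 183.3], 0.75)]
scene cup_base_center [([222.8, 226.5], 0.88)]
scene cup_a_center [([261.2, 208.7], 0.61)]
scene cup_b_center [([302.7, 201.4], 0.81), ([301.7, 224.0], 0.65), ([343.8, 223.4], 0.61)]
scene cup_c_center [([328.3, 243.8], 0.66)]
scene cup_d_center [([271.6, 263.9], 0.58)]
top hook_hinge [([117.3, 211.3], 0.84), ([359.2, 235.2], 0.59), ([108.5, 207.9], 0.46)]
top hook_grip [([109.2, 207.2], 0.7), ([118.1, 210.0], 0.59)]
top flash_center [([360.4, 234.0], 0.67)]
top flash_loop [([200.0, 250.0], 0.74), ([360.7, 236.0], 0.65)]
top dock_well [([358.1, 240.5], 0.97), ([359.5, 236.0], 0.56)]
top cup_base_center [([275.1, 186.4], 0.94)]
top cup_a_center [([285.3, 241.0], 0.56)]
top cup_b_center [([266.3, 285.9], 0.84), ([237.9, 247.6], 0.79), ([213.9, 287.7], 0.63)]
top cup_c_center [([200.5, 249.0], 0.86)]
top cup_d_center [([219.7, 196.6], 0.83)]
```

View pics/scene0.png

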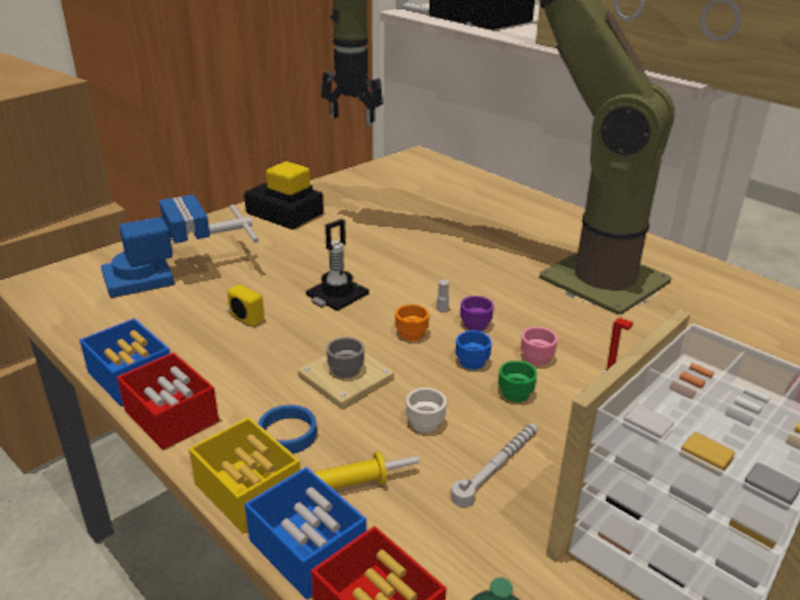

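View pics/top0.png

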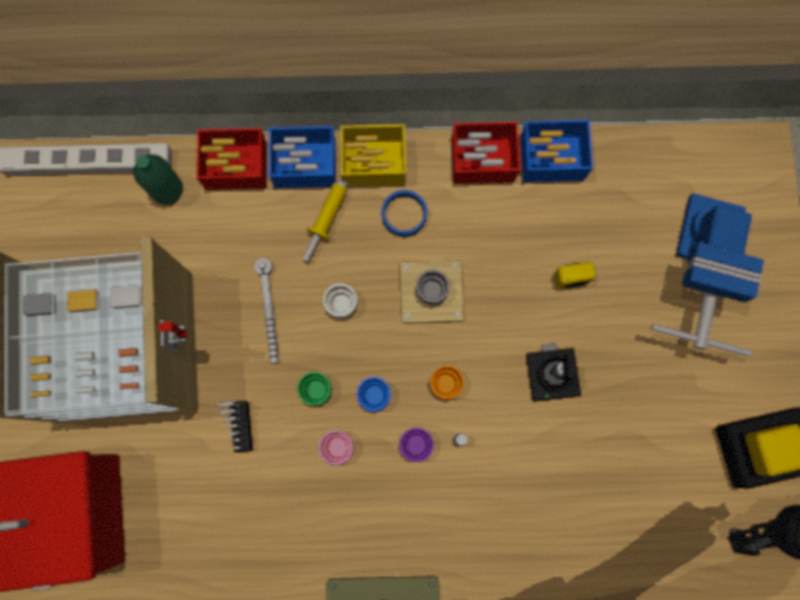

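```bash
python3 - <<'E'
from h import *
np.set_printoptions(precision=4,suppress=True)
P=lambda n,s,t:print(n,*tri([('scene',s),('top',t)]))
P('hinge',[389.6,236.3],[117.3,211.3]);P('grip',[397.5,211.5],[109.2,207.2]);P('loop',[212.1,148.3],[360.7,236])
P('fc',[212.6,161.6],[360.4,234]);P('dock',[211.6,183.3],[358.1,240.5]);P('base',[222.8,226.5],[275.1,186.4])
P('a',[261.2,208.7],[285.3,241])
for s in ([302.7,201.4],[301.7,224],[343.8,223.4]):
  for t in ([266.3,285.9],[237.9,247.6],[213.9,287.7]): P('b?',s,t)
P('c',[328.3,243.8],[200.5,249]);P('d',[271.6,263.9],[219.7,196.6])
for n in('scene','top'):
    K,R,t=cal(n);print(n,-R.T@t,R[2],K[0,0])
print(robot.get_calibration('wrist'))
E
```

```text
hinge [0.535  0.3211 0.2081] [0.0011, 0.0011]
grip [0.5347 0.3254 0.272 ] [0.0027, 0.0027]
loop [ 0.4686 -0.333   0.1403] [0.0084, 0.0084]
fc [ 0.4737 -0.3373  0.0961] [0.0015, 0.0015]
dock [ 0.466  -0.3512  0.0077] [0.005, 0.005]
base [ 0.6269 -0.105   0.0478] [0.0025, 0.0025]
a [ 0.4647 -0.1292  0.0206] [0.0002, 0.0002]
b? [ 0.3382 -0.073   0.0176] [0.0047, 0.0047]
b? [0.4425 0.0084 0.1027] [0.0009, 0.0009]
b? [0.3748 0.0319 0.0838] [0.0623, 0.0623]
b? [ 0.3372 -0.0736 -0.0668] [0.0025, 0.0025]
b? [0.4469 0.0121 0.0323] [0.0012, 0.0012]
b? [0.3758 0.037  0.0099] [0.0634, 0.0634]
b? [ 0.3027 -0.0195 -0.039 ] [0.0609, 0.0609]
b? [0.4146 0.0587 0.0553] [0.0575, 0.0575]
b? [0.336  0.0805 0.0168] [0.0041, 0.0041]
c [0.4496 0.1177 0.0252] [0.0049, 0.0049]
d [0.6069 0.0619 0.0116] [0.0028, 0.0028]
scene [1.2842 0.7045 0.8046] [-0.5903 -0.6078 -0.5311] 480.21560185969105
top [ 0.3296 -0.0307  1.4819] [ 0.1828  0.0043 -0.9831] 493.0110654767761
{'intrinsics': array([[306.6282,   0.    , 257.1188],
       [  0.    , 306.6282, 190.3669],
       [  0.    ,   0.    ,   1.    ]]), 'mount': array([[ 0.001 , -0.9656, -0.26  ,  0.066 ],
       [ 1.    ,  0.0009,  0.0003,  0.002 ],
       [-0.0001, -0.26  ,  0.9656, -0.1436],
       [ 0.    ,  0.    ,  0.    ,  1.    ]])}
```

The scene view shows the red hook standing at (617,345), the flashlight in its dock at (337,270) and the grey cup on its block at (346,357). The orange, green and white cups are each the only one of their colour. There are three cup_b candidates (800 px scene pixels): blue (473,350), pink (539,345) and purple (477,312). Only the first is blue as listed, so that is the one meant. I'll confirm it in an enlarged crop while I start moving.

Call:
carry_out(
  travel=[
    [0.33,-0.15,-0.09],
    [0.33,-0.15,-0.09],
    [0.33,-0.15,-0.09],
    [0.33,-0.15,-0.09],
    [0.33,-0.15,-0.09],
    [0.33,-0.15,-0.09],
    [0.33,-0.15,-0.09],
    [0.33,-0.15,-0.09],
  ],
  rot=[
    [0,0,-71],
    [0,0,-71],
    [0,0,-71],
    [0,0,-71],
    [0,0,-71],
    [0,0,-71],
    [0,0,-71],
    [0,0,-71],
  ],
)

```text
clock: 2.1
ee_pos: [0.4682, -0.3396, 0.3213]
ee_rot: [[-0.004, 1.0, -0.0], [1.0, 0.004, -0.0], [-0.0, -0.0, -1.0]]
wrist_force: [-1.8, 0.1, 0.3]
opening: 1.005
grasp_force: 0.0
```

```bash
python3 - <<'E'
from h import *
np.set_printoptions(precision=4,suppress=True)
st=robot.get_state();print(st['ee_pos'],st['ee_rot'],st['qpos'])
im=snap('wrist')
t=cv2.imread('pics/top0.png')[350:490,260:520]
a=cv2.resize(im,(512,384));b=cv2.resize(t,(512,276),interpolation=cv2.INTER_CUBIC)
cv2.imwrite('pics/w1.png',cv2.resize(np.vstack([a,b[:200]]),(512,584)))
for t in ['flash_center','flash_loop','dock_well']:
    for p,q in pts('wrist',t): print(t,p,q)
E
```

```text
[ 0.4682 -0.3396  0.3213] [[-0.0037  1.     -0.0002]
 [ 1.      0.0037 -0.0002]
 [-0.0002 -0.0002 -1.    ]] [ 0.8743  0.5691 -0.5604  1.5765  0.329   1.0915  0.2356]
flash_center [254.6176 158.5152] 0.55
flash_loop [256.1024 164.5824] 0.62
```

View pics/w1.png

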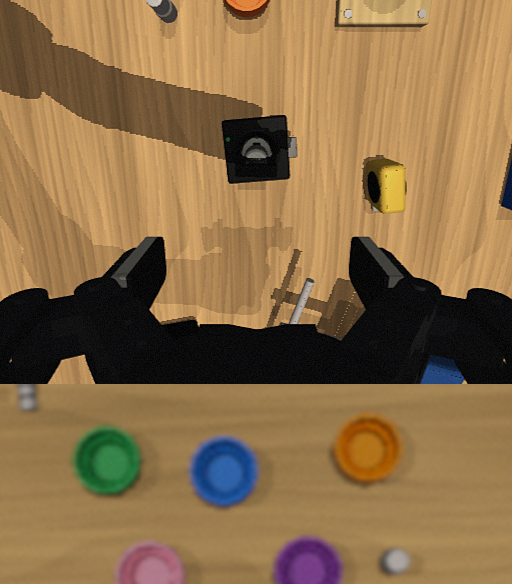

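The crop shows the blue cup at (223,470) with the pink one at (150,570) and the purple one at (308,568), so blue is the target. The wrist view shows the flashlight in its dock at (256,150). Going to the hook next.

Call:
carry_out(
  travel=[
    [0.34,0.03,-0.05],
    [0.34,0.03,-0.05],
    [0.34,0.03,-0.05],
    [0.34,0.03,-0.05],
    [0.34,0.03,-0.05],
    [0.34,0.03,-0.05],
  ],
  rot=[
    [0,0,0],
    [0,0,0],
    [0,0,0],
    [0,0,0],
    [0,0,0],
    [0,0,0],
  ],
)

```text
clock: 3.05
ee_pos: [0.4966, 0.0038, 0.3722]
ee_rot: [[-0.007, 1.0, 0.001], [1.0, 0.007, 0.001], [0.001, 0.001, -1.0]]
wrist_force: [1.0, -0.3, -0.3]
opening: 0.997
grasp_force: 0.0
```

Call:
carry_out(
  travel=[
    [0.29,0.036,0],
    [0.29,0.036,0],
    [0.29,0.036,0],
    [0.29,0.036,0],
    [0.29,0.036,0],
    [0.29,0.036,0],
  ],
  rot=[
    [0,0,0],
    [0,0,0],
    [0,0,0],
    [0,0,0],
    [0,0,0],
    [0,0,0],
  ],
)

```text
clock: 3.8
ee_pos: [0.5303, 0.2943, 0.3707]
ee_rot: [[-0.008, 1.0, -0.001], [1.0, 0.008, 0.002], [0.002, -0.001, -1.0]]
wrist_force: [-0.4, -0.5, 0.1]
opening: 0.997
grasp_force: 0.0
```

```bash
python3 - <<'E'
from h import *
np.set_printoptions(precision=4,suppress=True)
st=robot.get_state();print(st['ee_pos'],st['qpos'])
im=snap('wrist','w2.png')
for t,z in [('hook_hinge',.2),('hook_grip',.268)]:
    for p,q in pts('wrist',t): print(t,p,q,onz('wrist',p,z))
for t in robot.trace('wrist','hook'): print(t['bbox'],t['score'])
E
```

```text
[0.5303 0.2943 0.3707] [-0.2481  0.5815 -0.6119  1.4039  0.3349  1.2604 -0.8757]
hook_hinge [257.024  144.4992] 0.89 [0.5325 0.3169 0.2   ]
hook_grip [259.584  157.7088] 0.63 [0.5349 0.3133 0.268 ]
```

View pics/w2.png

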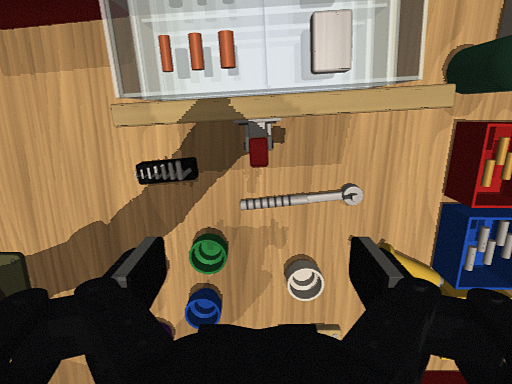

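The wrist view shows the red hook at (259,145) in front of the board. The board's edge runs from (112,126) to (454,107), so the rack is turned a few degrees.

```bash
python3 - <<'E'
from h import *
np.set_printoptions(precision=4,suppress=True)
im=cv2.imread('pics/w2.png')
a,b=[onz('wrist',p,.265) for p in([112,126],[454,107])];print(a,b,np.degrees(np.arctan2(*(b-a)[[1,0]])))
a,b=[onz('wrist',p,.265) for p in([112,104],[450,86])];print(a,b,np.degrees(np.arctan2(*(b-a)[[1,0]])))
c=im[105:180,225:295].astype(int);m=(c[...,2]>90)&(c[...,1]<70)&(c[...,0]<70)
for r in range(m.shape[0]):
    k=np.where(m[r])[0]
    if len(k): print(r+105,k.min()+225,k.max()+225,end='; ')
print()
for z in(.28,.287,.291): print(z,onz('wrist',[259.5,166],z),onz('wrist',[259,152],z))
E
```

```text
[0.4173 0.3377 0.265 ] [0.6878 0.3529 0.265 ] 3.2056698861681165
[0.4194 0.3546 0.265 ] [0.682  0.3685 0.265 ] 3.0282194778983804
139 261 265; 140 251 264; 141 251 265; 142 250 264; 143 250 264; 144 251 265; 145 251 265; 146 251 264; 147 252 265; 148 251 265; 149 251 265; 150 252 265; 151 252 265; 152 252 265; 153 248 265; 154 246 267; 155 252 264; 156 254 265; 157 252 264; 158 252 265; 159 252 265; 160 252 266; 161 253 266; 162 253 265; 163 250 261; 165 250 267; 166 251 266; 167 253 257; 
0.28 [0.535  0.3084 0.28  ] [0.5345 0.3193 0.28  ]
0.287 [0.5349 0.3097 0.287 ] [0.5345 0.3203 0.287 ]
0.291 [0.5349 0.3105 0.291 ] [0.5344 0.3209 0.291 ]
```

Call:
carry_out(
  travel=[
    [0.021,0.004,0.06],
    [0.021,0.004,0.09],
    [0.021,0.004,0.12],
    [0.021,0.004,0.12],
  ],
  rot=[
    [0,0,-2.7],
    [0,0,-2.7],
    [0,0,-2.7],
    [0,0,-2.7],
  ],
)

```text
clock: 4.5
ee_pos: [0.535, 0.3084, 0.2493]
ee_rot: [[-0.049, 0.999, -0.004], [0.999, 0.049, -0.004], [-0.004, -0.004, -1.0]]
wrist_force: [-0.2, -0.1, -0.1]
opening: 1.003
grasp_force: 0.0
```

Call:
carry_out(
  travel=[
    [0,0,0],
    [0,0,0],
    [0,0,0],
    [0,0,0],
    [0,0,0],
    [0,0,0],
  ],
  rot=[
    [0,0,0],
    [0,0,0],
    [0,0,0],
    [0,0,0],
    [0,0,0],
    [0,0,0],
  ],
  claw=1,
)

```text
clock: 5.25
ee_pos: [0.5319, 0.3119, 0.2521]
ee_rot: [[-0.054, 0.999, -0.005], [0.999, 0.054, -0.002], [-0.001, -0.005, -1.0]]
wrist_force: [-8.1, -3.0, 7.9]
opening: 0.145
grasp_force: 58.8
```

Call:
carry_out(
  travel=[
    [-0.009,0,0.001],
    [-0.018,0,0.002],
    [-0.026,0,0.005],
    [-0.035,0,0.009],
    [-0.042,0,0.014],
    [-0.049,0,0.02],
    [-0.055,0,0.027],
    [-0.06,0,0.034],
  ],
  rot=[
    [0,0,0],
    [0,0,0],
    [0,0,0],
    [0,0,0],
    [0,0,0],
    [0,0,0],
    [0,0,0],
    [0,0,0],
  ],
)

```text
clock: 6.25
ee_pos: [0.5358, 0.253, 0.2175]
ee_rot: [[-0.053, 0.999, -0.004], [0.999, 0.053, 0.001], [0.001, -0.004, -1.0]]
wrist_force: [-6.2, 0.4, 4.1]
opening: 0.14
grasp_force: 59.0
```

Call:
carry_out(
  travel=[
    [-0.004,0,0.008],
    [-0.0067,0,0.0166],
    [-0.0084,0,0.0255],
    [-0.009,0,0.032],
    [-0.009,0,0.038],
    [-0.009,0,0.038],
    [-0.009,0,0.038],
    [-0.009,0,0.038],
  ],
  rot=[
    [0,0,0],
    [0,0,0],
    [0,0,0],
    [0,0,0],
    [0,0,0],
    [0,0,0],
    [0,0,0],
    [0,0,0],
  ],
)

```text
clock: 7.25
ee_pos: [0.5357, 0.2528, 0.18]
ee_rot: [[-0.063, 0.998, -0.002], [0.998, 0.063, 0.014], [0.014, -0.001, -1.0]]
wrist_force: [-5.0, 15.7, -4.8]
opening: 0.139
grasp_force: 111.3
```

Call:
carry_out(
  travel=[
    [0,0,0],
    [0,0,0],
    [0,0,0],
    [0,0,-0.04],
    [0,0,-0.1],
    [-0.04,0,-0.16],
    [-0.06,0,-0.16],
    [-0.06,0,-0.16],
  ],
  rot=[
    [0,0,0],
    [0,0,0],
    [0,0,0],
    [0,0,0],
    [0,0,0],
    [0,0,0],
    [0,0,0],
    [0,0,0],
  ],
  claw=0,
)

```text
clock: 8.25
ee_pos: [0.5431, 0.1798, 0.3401]
ee_rot: [[-0.046, 0.999, 0.002], [0.999, 0.046, -0.002], [-0.002, 0.002, -1.0]]
wrist_force: [0.7, 0.0, -0.5]
opening: 1.001
grasp_force: 0.0
```

```bash
python3 - <<'E'
from h import *
np.set_printoptions(precision=4,suppress=True)
st=robot.get_state();print(st['ee_pos'],st['ee_rot'])
ims=[]
for n,cx in(('scene',(330,450,170,290)),('top',(80,200,150,270)),('wrist',(180,330,60,210))):
    im=snap(n,n+'3.png')
    x0,x1,y0,y1=cx;ims.append(cv2.resize(im[y0:y1,x0:x1],(266,400),interpolation=cv2.INTER_CUBIC))
    for t in ['hook_hinge','hook_grip']:
        print(n,t,[(p.round(1).tolist(),q) for p,q in pts(n,t)])
cv2.imwrite('pics/m3.png',np.hstack(ims))
E
```

```text
[0.5431 0.1798 0.3401] [[-0.0459  0.9989  0.0023]
 [ 0.9989  0.0459 -0.0016]
 [-0.0017  0.0022 -1.    ]]
scene hook_hinge [([388.3, 238.5], 0.79)]
scene hook_grip [([365.5, 221.6], 0.84)]
top hook_hinge [([117.5, 211.3], 0.74), ([258.5, 135.3], 0.31)]
top hook_grip [([136.4, 209.2], 0.68), ([237.3, 246.5], 0.59)]
wrist hook_hinge [([254.0, 12.5], 0.91), ([152.2, 94.8], 0.27)]
wrist hook_grip [([254.0, 98.6], 0.72)]
```

View pics/m3.png

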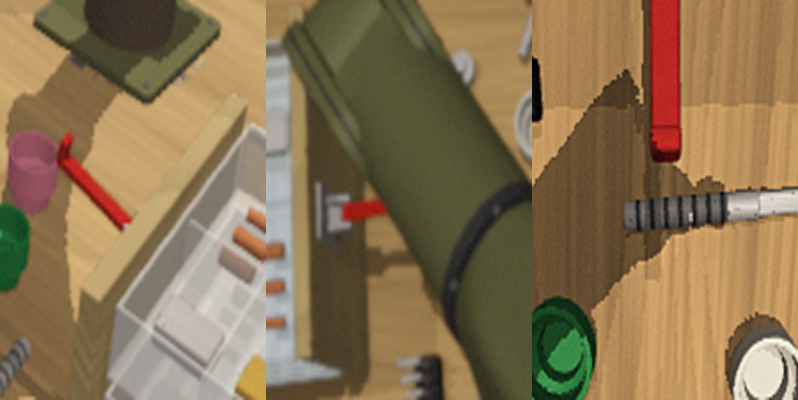

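The hook is down: scene crop (65,150), and the wrist crop shows the bar pointing out and ending at (665,155). I'll check that it's level.

```bash
python3 - <<'E'
from h import *
np.set_printoptions(precision=4,suppress=True)
print('grip',*tri([('scene',[365.5,221.6]),('wrist',[254,98.6])]),*tri([('scene',[365.5,221.6]),('top',[136.4,209.2]),('wrist',[254,98.6])]))
print('hinge',*tri([('scene',[388.3,238.5]),('wrist',[254,12.5]),('top',[117.5,211.3])]))
im=cv2.imread('pics/wrist3.png').astype(int)
m=(im[...,2]>80)&(im[...,1]<60)&(im[...,0]<60)
m[:, :220]=0;m[:,300:]=0;m[140:]=0
for r in range(60,130,4):
    k=np.where(m[r])[0]
    if len(k):print(r,k.min(),k.max(),end='; ')
r=np.where(m.any(1))[0].max();print('end row',r)
for z in(.196,.2,.204,.218):print(z,onz('wrist',[255,r],z),onz('wrist',[254,60],z))
s=cv2.imread('pics/scene3.png').astype(int);m=(s[...,2]>80)&(s[...,1]<60)&(s[...,0]<60);m[:,:340]=0;m[:,420:]=0;m[:190]=0;m[290:]=0
k=np.argwhere(m);print(k.min(0),k.max(0), [ (c,np.where(m[:,c])[0].min(),np.where(m[:,c])[0].max()) for c in range(355,392,4) if m[:,c].any()])
E
```

```text
grip [0.5344 0.2571 0.2117] [0.0032, 0.0032] [0.5374 0.2616 0.2171] [0.0019, 0.0063, 0.0074]
hinge [0.5348 0.3212 0.2027] [0.0009, 0.0023, 0.0016]
60 246 262; 64 246 262; 68 246 262; 72 246 262; 76 246 262; 80 246 262; 84 246 262; 88 246 262; 92 247 262; 96 247 263; 100 247 262; 104 247 262; 108 246 263; 112 247 263; 116 252 263; 120 259 259; 124 247 247; end row 130
0.196 [0.5382 0.2273 0.196 ] [0.5343 0.2869 0.196 ]
0.2 [0.5383 0.2276 0.2   ] [0.5344 0.2864 0.2   ]
0.204 [0.5383 0.2278 0.204 ] [0.5344 0.2858 0.204 ]
0.218 [0.5383 0.2288 0.218 ] [0.5347 0.2839 0.218 ]
[210 355] [238 387] [(355, np.int64(217), np.int64(217)), (359, np.int64(211), np.int64(221)), (363, np.int64(218), np.int64(223)), (367, np.int64(221), np.int64(226)), (371, np.int64(224), np.int64(229)), (375, np.int64(227), np.int64(232)), (379, np.int64(229), np.int64(235)), (383, np.int64(232), np.int64(237)), (387, np.int64(235), np.int64(236))]
```

```bash
python3 - <<'E'
from h import *
np.set_printoptions(precision=1,suppress=True)
u=np.array([.054,-.9985,0]);H=np.array([.5345,.319,.2])
for th in(90,87,84,80,75):
    t=np.radians(th);b=u*np.sin(t)+np.array([0,0,np.cos(t)])
    print(th,[proj('scene',H+b*r) for r in(.02,.045,.087)],[proj('wrist',H+b*r) for r in(.045,.087)])
E
```

```text
90 [array([379.3, 234.7]), array([369.1, 229.8]), array([352.6, 221.7])] [array([256.2,  75.4]), array([256.3, 124.9])]
87 [array([379.4, 234.3]), array([369.3, 228.9]), array([352.9, 220. ])] [array([256.2,  75.1]), array([256.3, 125.1])]
84 [array([379.5, 234. ]), array([369.5, 228. ]), array([353.2, 218.4])] [array([256.2,  74.6]), array([256.3, 124.9])]
80 [array([379.7, 233.5]), array([369.9, 226.9]), array([353.9, 216.3])] [array([256.2,  73.6]), array([256.2, 124.3])]
75 [array([379.9, 232.9]), array([370.5, 225.6]), array([355. , 213.7])] [array([256.2,  72. ]), array([256.2, 122.7])]
```

The scene camera's bar slope suggests about 78°, so the hook isn't on its stop yet. I'll press down on it from above with closed fingers.

Call:
carry_out(
  travel=[
    [0.05,-0.001,0],
    [0.076,-0.001,0.05],
    [0.076,-0.001,0.1],
    [0.076,-0.001,0.12],
    [0.076,-0.001,0.13],
    [0.076,-0.001,0.138],
    [0.076,-0.001,0.142],
    [0.076,-0.001,0.146],
  ],
  rot=[
    [0,0,0],
    [0,0,0],
    [0,0,0],
    [0,0,0],
    [0,0,0],
    [0,0,0],
    [0,0,0],
    [0,0,0],
  ],
  claw=1,
)

```text
clock: 9.7
ee_pos: [0.5361, 0.254, 0.1987]
ee_rot: [[-0.049, 0.999, 0.0], [0.999, 0.049, -0.01], [-0.01, -0.0, -1.0]]
wrist_force: [-12.9, -18.2, 51.7]
opening: 0.13
grasp_force: 79.2
```

Call:
carry_out(
  travel=[
    [0,0,0.003],
    [0,0,0.006],
    [0,0,0.008],
    [0,0,0.008],
  ],
  rot=[
    [0,0,0],
    [0,0,0],
    [0,0,0],
    [0,0,0],
  ],
)

```text
clock: 10.2
ee_pos: [0.5361, 0.2556, 0.1943]
ee_rot: [[-0.05, 0.999, 0.003], [0.999, 0.05, -0.007], [-0.008, 0.003, -1.0]]
wrist_force: [-19.3, -19.1, 65.0]
opening: 0.129
grasp_force: 89.3
```

Call:
carry_out(
  travel=[
    [0,0,-0.006],
    [0,0,-0.006],
    [0,0,-0.006],
    [0,0,-0.006],
    [0,0,-0.05],
    [0,0,-0.11],
    [-0.06,0,-0.14],
    [-0.08,0,-0.14],
  ],
  rot=[
    [0,0,0],
    [0,0,0],
    [0,0,0],
    [0,0,0],
    [0,0,0],
    [0,0,0],
    [0,0,0],
    [0,0,0],
  ],
  claw=0,
)

```text
clock: 11.2
ee_pos: [0.5428, 0.1763, 0.327]
ee_rot: [[-0.048, 0.999, 0.004], [0.999, 0.048, -0.0], [-0.001, 0.004, -1.0]]
wrist_force: [0.8, 0.2, -0.2]
opening: 0.999
grasp_force: 0.0
```

```bash
cat >> h.py <<'E'
def slope(f):
    s=snap('scene',f).astype(int);m=(s[...,2]>80)&(s[...,1]<60)&(s[...,0]<60);m[:,:340]=0;m[:,420:]=0;m[:190]=0;m[290:]=0
    L=[(c,np.where(m[:,c])[0].min(),np.where(m[:,c])[0].max()) for c in range(350,395,3) if m[:,c].any()];return L
E
python3 - <<'E'
from h import *
print([tuple(map(int,t)) for t in slope('s4.png')]);st=robot.get_state();print(st['ee_pos'])
E
```

```text
[(356, 216, 226), (359, 217, 227), (362, 224, 228), (365, 226, 230), (368, 227, 231), (371, 228, 233), (374, 230, 234), (377, 231, 236), (380, 233, 237), (383, 234, 239), (386, 235, 236)]
[0.5428866  0.17243545 0.32588283]
```

The slope is now 0.50, which matches 90°, so the hook is on its stop. Now for the flashlight.

Call:
carry_out(
  travel=[
    [-0.515,-0.098,0],
    [-0.515,-0.098,0],
    [-0.515,-0.098,0],
    [-0.515,-0.098,0],
    [-0.515,-0.098,0],
    [-0.515,-0.098,0],
    [-0.515,-0.098,0],
    [-0.515,-0.098,0.06],
  ],
  rot=[
    [0,0,0],
    [0,0,0],
    [0,0,0],
    [0,0,0],
    [0,0,0],
    [0,0,0],
    [0,0,0],
    [0,0,0],
  ],
)

```text
clock: 12.25
ee_pos: [0.4761, -0.3086, 0.2908]
ee_rot: [[-0.05, 0.999, 0.005], [0.999, 0.05, -0.002], [-0.003, 0.005, -1.0]]
wrist_force: [1.1, -0.4, 0.3]
opening: 0.998
grasp_force: 0.0
```

Call:
carry_out(
  travel=[
    [-0.015,-0.002,0.06],
    [-0.015,-0.002,0.06],
    [-0.015,-0.002,0.06],
  ],
  rot=[
    [0,0,0],
    [0,0,0],
    [0,0,0],
  ],
)

```text
clock: 12.62
ee_pos: [0.4753, -0.319, 0.2313]
ee_rot: [[-0.054, 0.999, 0.003], [0.999, 0.054, 0.001], [0.001, 0.003, -1.0]]
wrist_force: [0.8, 0.0, 0.2]
opening: 0.999
grasp_force: 0.0
```

```bash
python3 - <<'E'
from h import *
np.set_printoptions(precision=4,suppress=True)
st=robot.get_state();print(st['ee_pos'],st['ee_rot'][:,0])
w=snap('wrist','w5.png');s=snap('scene','s5.png');robot.camera('top')
for n in('wrist','scene','top'):
    for t in ['flash_center','flash_loop','dock_well']: print(n,t,[(p.round(1).tolist(),q) for p,q in pts(n,t)])
g=lambda a:(255*(a/255.)**.45).astype(np.uint8)
cv2.imwrite('pics/m5.png',np.hstack([cv2.resize(g(w[90:240,180:330]),(500,500),interpolation=cv2.INTER_CUBIC),cv2.resize(g(s[135:205,190:237]),(300,500),interpolation=cv2.INTER_CUBIC)]))
E
```

```text
[ 0.4753 -0.319   0.2313] [-0.0539  0.9985  0.0007]
wrist flash_center [([247.1, 192.2], 0.83)]
wrist flash_loop [([243.8, 210.9], 0.97)]
wrist dock_well [([250.7, 175.7], 0.67)]
scene flash_center [([158.1, 205.4], 0.71), ([215.7, 161.5], 0.62)]
scene flash_loop [([212.6, 149.4], 0.6)]
scene dock_well [([212.2, 184.9], 0.67)]
top flash_center []
top flash_loop [([363.2, 238.9], 0.83), ([275.7, 181.9], 0.6)]
top dock_well [([356.2, 237.5], 0.8), ([118.0, 210.5], 0.63), ([153.9, 273.9], 0.63)]
```

View pics/m5.png

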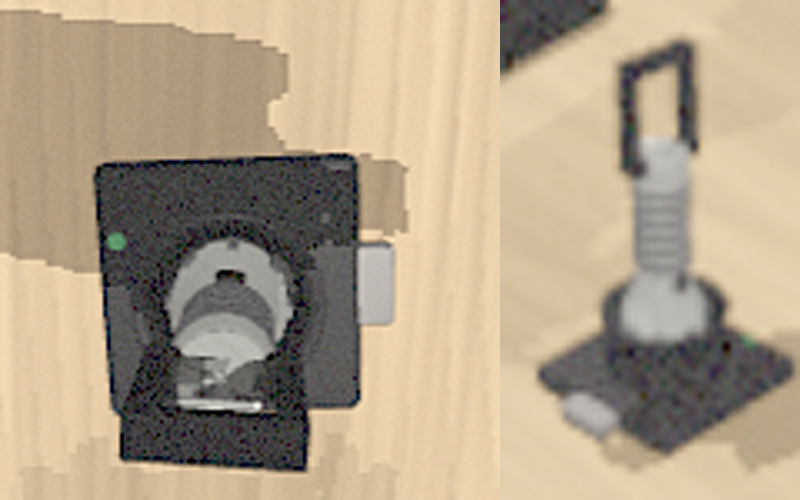

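The wrist crop shows the tail loop's top bar from (120,440) to (307,440) with the window seen edge-on. The scene crop shows the upright loop at (655,105).

```bash
python3 - <<'E'
from h import *
np.set_printoptions(precision=4,suppress=True)
f=lambda p:onz('wrist',[p[0]*.3+180-.35,p[1]*.3+90-.35],.164)
bl,br,tl,tr=map(f,([120,460],[306,469],[119,413],[307,411]))
for a,b in((bl,br),(tl,tr)):print(a,b,np.degrees(np.arctan2(*(b-a)[[1,0]])),np.linalg.norm(b-a))
print((bl+br)/2,np.linalg.norm(bl-tl))
print(tri([('scene',[212.6,149.4]),('wrist',[243.8,210.9])]))
# dock well from collar/head circle: head top rim ~ z .04
D=[onz('wrist',[p[0]*.3+180,p[1]*.3+90],.012) for p in([97,165],[355,156],[358,403])]
print(D,np.degrees(np.arctan2(*(D[1]-D[0])[[1,0]])),np.linalg.norm(D[1]-D[0]),(D[0]+D[2])/2)
print('dock',tri([('scene',[212.2,184.9]),('wrist',[250.7,175.7])]))
g=cv2.cvtColor(cv2.imread('pics/w5.png'),cv2.COLOR_BGR2GRAY)
print(proj('wrist',[.469,-.340,.164]))
E
```

```text
[ 0.445  -0.3431  0.164 ] [ 0.4859 -0.3431  0.164 ] 0.006775041960687354 0.04089549132814663
[ 0.4446 -0.3322  0.164 ] [ 0.4853 -0.3297  0.164 ] 3.625111393612806 0.040726917541523584
[ 0.4655 -0.3431  0.164 ] 0.010906031438624106
(array([ 0.4664, -0.3419,  0.1337]), [0.0031, 0.0031])
[array([ 0.4168, -0.2958,  0.012 ]), array([ 0.5069, -0.2879,  0.012 ]), array([ 0.5151, -0.3788,  0.012 ])] 4.968318563390813 0.09042112566479413 [ 0.4659 -0.3373  0.012 ]
dock (array([ 0.4713, -0.3409,  0.0089]), [0.0054, 0.0054])
[248.593  225.2524]
```

Call:
carry_out(
  travel=[
    [-0.0185,-0.011,0],
    [-0.0185,-0.011,0.03],
    [-0.0185,-0.011,0.08],
    [-0.0185,-0.011,0.109],
    [-0.0185,-0.011,0.109],
  ],
  rot=[
    [0,0,0],
    [0,0,0],
    [0,0,0],
    [0,0,0],
    [0,0,0],
  ],
)

```text
clock: 13.85
ee_pos: [0.4618, -0.3391, 0.1188]
ee_rot: [[-0.052, 0.999, -0.004], [0.999, 0.052, 0.002], [0.003, -0.004, -1.0]]
wrist_force: [-0.4, 0.3, 0.6]
opening: 1.004
grasp_force: 0.0
```

Call:
carry_out(
  travel=[
    [0,0,0],
    [0,0,0],
    [0,0,0],
    [0,0,0],
    [0,0,0],
    [0,0,0],
  ],
  rot=[
    [0,0,0],
    [0,0,0],
    [0,0,0],
    [0,0,0],
    [0,0,0],
    [0,0,0],
  ],
  claw=1,
)

```text
clock: 14.6
ee_pos: [0.4647, -0.3403, 0.1224]
ee_rot: [[-0.051, 0.999, 0.003], [0.999, 0.051, -0.002], [-0.002, 0.003, -1.0]]
wrist_force: [-1.1, -0.9, 6.4]
opening: 0.483
grasp_force: 60.2
```

Call:
carry_out(
  travel=[
    [0,0,-0.03],
    [0,0,-0.08],
    [0,0,-0.13],
    [0,0,-0.18],
    [0,0,-0.18],
  ],
  rot=[
    [0,0,0],
    [0,0,0],
    [0,0,0],
    [0,0,0],
    [0,0,0],
  ],
)

```text
clock: 15.22
ee_pos: [0.4656, -0.3404, 0.3051]
ee_rot: [[-0.051, 0.999, 0.008], [0.999, 0.051, -0.004], [-0.005, 0.007, -1.0]]
wrist_force: [0.6, 0.7, -2.1]
opening: 0.484
grasp_force: 61.1
```

Call:
carry_out(
  travel=[
    [0.06,0.012,0],
    [0.12,0.024,0],
    [0.18,0.036,0],
    [0.24,0.048,0],
    [0.3,0.06,0],
    [0.36,0.072,0],
    [0.42,0.084,0],
    [0.46,0.092,0],
  ],
  rot=[
    [0,0,0],
    [0,0,0],
    [0,0,0],
    [0,0,0],
    [0,0,0],
    [0,0,0],
    [0,0,0],
    [0,0,0],
  ],
)

```text
clock: 16.23
ee_pos: [0.5305, 0.1274, 0.2997]
ee_rot: [[-0.055, 0.998, -0.002], [0.998, 0.055, 0.0], [0.0, -0.002, -1.0]]
wrist_force: [0.3, -0.5, -2.1]
opening: 0.488
grasp_force: 61.0
```

Call:
carry_out(
  travel=[
    [0.03,0.005,0],
    [0.05,0.008,0],
    [0.06,0.01,0],
    [0.06,0.01,0],
    [0.06,0.01,0],
  ],
  rot=[
    [0,0,0],
    [0,0,0],
    [0,0,0],
    [0,0,0],
    [0,0,0],
  ],
)

```text
clock: 16.85
ee_pos: [0.5385, 0.1832, 0.3003]
ee_rot: [[-0.05, 0.999, -0.001], [0.999, 0.05, -0.002], [-0.002, -0.001, -1.0]]
wrist_force: [0.4, -0.0, -1.9]
opening: 0.482
grasp_force: 61.0
```

```bash
python3 - <<'E'
from h import *
np.set_printoptions(precision=4,suppress=True)
st=robot.get_state();print(st['ee_pos'],st['ee_rot'],st['wrist_force'],st['opening'])
w=snap('wrist','w6.png');s=snap('scene','s6.png')
for n in('wrist','scene'):
    for t in ['flash_loop','flash_center','hook_grip','hook_hinge']: print(n,t,[(p.round(1).tolist(),q) for p,q in pts(n,t)])
cv2.imwrite('pics/m6.png',np.hstack([cv2.resize(w,(480,360)),cv2.resize(s[100:280,240:400],(320,360),interpolation=cv2.INTER_CUBIC)]))
E
```

```text
[0.5385 0.1832 0.3003] [[-0.0497  0.9988 -0.0006]
 [ 0.9988  0.0497 -0.0016]
 [-0.0016 -0.0007 -1.    ]] [ 0.3665 -0.0333 -1.9443] 0.48235805160288986
wrist flash_loop [([254.3, 243.0], 0.83)]
wrist flash_center [([256.8, 213.3], 0.63)]
wrist hook_grip [([251.6, 98.3], 0.91)]
wrist hook_hinge [([144.8, 92.9], 0.41)]
scene flash_loop [([342.2, 164.8], 0.56)]
scene flash_center [([338.2, 186.2], 0.69), ([225.3, 307.9], 0.61)]
scene hook_grip [([363.0, 225.9], 0.54), ([387.7, 238.7], 0.24)]
scene hook_hinge [([387.6, 237.4], 0.87), ([302.9, 222.2], 0.19)]
```

View pics/m6.png

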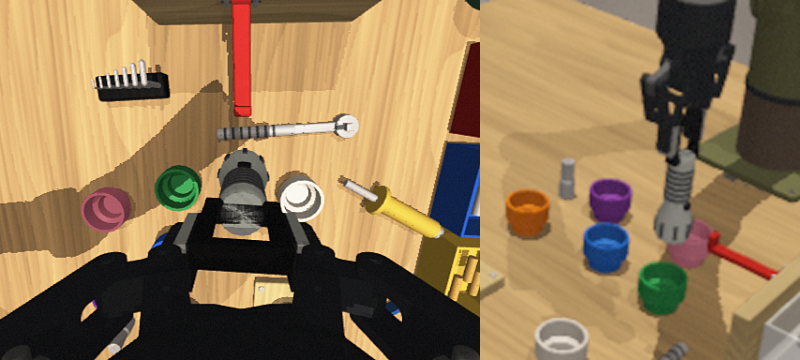

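The wrist view shows the loop between the pads at (240,225), in line with the red bar whose end is at (243,112). I'll lower it to window height, then slide over the bar.

Call:
carry_out(
  travel=[
    [0,0,0.05],
    [0,0,0.09],
    [0,0,0.108],
    [0,0,0.108],
    [0.02,0,0.108],
    [0.04,0,0.108],
  ],
  rot=[
    [0,0,0],
    [0,0,0],
    [0,0,0],
    [0,0,0],
    [0,0,0],
    [0,0,0],
  ],
)

```text
clock: 18.1
ee_pos: [0.5369, 0.2275, 0.1942]
ee_rot: [[-0.052, 0.999, 0.002], [0.999, 0.052, 0.003], [0.002, 0.002, -1.0]]
wrist_force: [-0.7, 0.1, -0.5]
opening: 0.484
grasp_force: 61.2
```

Call:
carry_out(
  travel=[
    [0.015,0,0],
    [0.03,0,0],
    [0.036,0,0],
    [0.036,0,0],
    [0.036,0,0],
  ],
  rot=[
    [0,0,0],
    [0,0,0],
    [0,0,0],
    [0,0,0],
    [0,0,0],
  ],
)

```text
clock: 18.73
ee_pos: [0.5348, 0.2596, 0.1926]
ee_rot: [[-0.05, 0.999, -0.0], [0.999, 0.05, -0.001], [-0.001, -0.0, -1.0]]
wrist_force: [0.6, -0.9, -1.9]
opening: 0.479
grasp_force: 61.1
```

Call:
carry_out(
  travel=[
    [0,0,0.01],
    [0,0,0.018],
    [0,0,0.022],
    [0,0,0.024],
    [0,0,0.024],
  ],
  rot=[
    [0,0,0],
    [0,0,0],
    [0,0,0],
    [0,0,0],
    [0,0,0],
  ],
)

```text
clock: 19.35
ee_pos: [0.5344, 0.2603, 0.1692]
ee_rot: [[-0.051, 0.999, -0.0], [0.999, 0.051, -0.001], [-0.001, -0.0, -1.0]]
wrist_force: [-1.6, -2.3, 2.6]
opening: 0.485
grasp_force: 61.7
```

```bash
python3 - <<'E'
from h import *
np.set_printoptions(precision=4,suppress=True)
st=robot.get_state();print(st['ee_pos'],st['wrist_force'])
w=snap('wrist','w7.png');s=snap('scene','s7.png')
cv2.imwrite('pics/m7.png',np.hstack([cv2.resize(w[100:340,130:380],(400,384),interpolation=cv2.INTER_CUBIC),cv2.resize(s[130:270,300:420],(329,384),interpolation=cv2.INTER_CUBIC)]))
E
```

```text
[0.5344 0.2603 0.1692] [-1.6346 -2.2911  2.634 ]
```

View pics/m7.png

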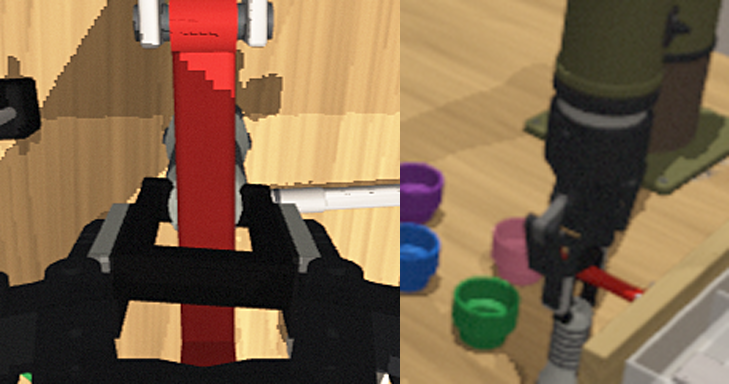

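The wrist crop shows the red bar running through the loop window, with the top bar resting on it at (205,275). Releasing.

Call:
carry_out(
  travel=[
    [0,0,0],
    [0,0,0],
    [0,0,0],
    [0,0,0],
    [0,0,0],
    [0,0,0],
  ],
  rot=[
    [0,0,0],
    [0,0,0],
    [0,0,0],
    [0,0,0],
    [0,0,0],
    [0,0,0],
  ],
  claw=0,
)

```text
clock: 20.2
ee_pos: [0.5346, 0.2607, 0.1687]
ee_rot: [[-0.051, 0.999, 0.0], [0.999, 0.051, -0.0], [-0.0, 0.0, -1.0]]
wrist_force: [-0.4, 0.8, -0.4]
opening: 1.004
grasp_force: 0.0
```

Call:
carry_out(
  travel=[
    [0,0,-0.02],
    [0,0,-0.06],
    [0,0,-0.12],
    [-0.04,0,-0.15],
    [-0.1,0,-0.15],
    [-0.12,0,-0.15],
    [-0.12,0,-0.15],
  ],
  rot=[
    [0,0,0],
    [0,0,0],
    [0,0,0],
    [0,0,0],
    [0,0,0],
    [0,0,0],
    [0,0,0],
  ],
)

```text
clock: 21.08
ee_pos: [0.541, 0.1387, 0.3187]
ee_rot: [[-0.047, 0.999, 0.0], [0.999, 0.047, -0.001], [-0.001, -0.0, -1.0]]
wrist_force: [-0.3, 0.3, 0.5]
opening: 1.001
grasp_force: 0.0
```

```bash
cat >> h.py <<'E'
Z0=dict(a=.024,b=.024,c=.024,d=.024,base=.042)
def cups(names='abcd',cams=('scene','top','wrist'),show=True):
    out={}
    for n in cams: robot.camera(n)
    for k in names:
        t=f'cup_{k}_center' if k!='base' else 'cup_base_center'
        for n in cams:
            for p,q in pts(n,t): print(k,n,p.round(1),q,onz(n,p,Z0[k])[:2].round(4))
E
python3 - <<'E'
from h import *
np.set_printoptions(precision=4,suppress=True)
st=robot.get_state();print(st['ee_pos'],st['qpos'])
cups(['a','b','c','d','base'])
for n in('wrist','scene'):
    for t in ['flash_loop','hook_grip']: print(n,t,[(p.round(1).tolist(),q) for p,q in pts(n,t)])
w=snap('wrist','w8.png')
E
```

```text
[0.541  0.1387 0.3187] [ 0.0434  0.5544 -0.6318  1.6364  0.3633  1.0713 -0.6461]
a scene [264.6 207.4] 0.74 [ 0.456  -0.1236]
a top [283.9 240.7] 0.62 [ 0.4655 -0.1251]
a wrist [196.3 309.3] 0.87 [ 0.4552 -0.1201]
a wrist [302.  111.6] 0.52 [0.6002 0.2049]
b scene [343.3 223.2] 0.96 [0.3475 0.0815]
b scene [303.5 200.9] 0.73 [ 0.3449 -0.0706]
b scene [303.9 222.4] 0.56 [0.4269 0.0047]
b top [214.3 289.1] 0.58 [0.3295 0.0821]
b wrist [180.7 238.4] 0.87 [0.4307 0.0045]
b wrist [116.7 193.4] 0.74 [0.3366 0.0718]
c scene [328.7 244.7] 0.67 [0.4537 0.1162]
c scene [223.2 231. ] 0.23 [ 0.6202 -0.116 ]
c top [211.  142.3] 0.68 [0.7731 0.088 ]
c top [141.8 210.4] 0.4 [0.5663 0.2973]
c wrist [191.2 170.5] 0.86 [0.4472 0.1117]
d scene [279.4 276. ] 0.8 [0.6366 0.114 ]
d top [205.9 189.5] 0.59 [0.6255 0.1047]
d wrist [318.6 180. ] 0.98 [0.6339 0.107 ]
d wrist [410.  190.2] 0.25 [0.7707 0.0986]
base scene [225.5 227.9] 0.78 [ 0.622  -0.1037]
base top [273.6 180.5] 0.64 [ 0.6443 -0.0996]
base wrist [309.7 317.6] 0.8 [ 0.6394 -0.1147]
base wrist [258.2  45.8] 0.29 [0.5359 0.2798]
wrist flash_loop [([255.9, 31.0], 0.96)]
wrist hook_grip [([257.3, 43.9], 0.86)]
scene flash_loop [([364.4, 235.1], 0.66)]
scene hook_grip [([364.9, 227.2], 0.53)]
```

View pics/w8.png

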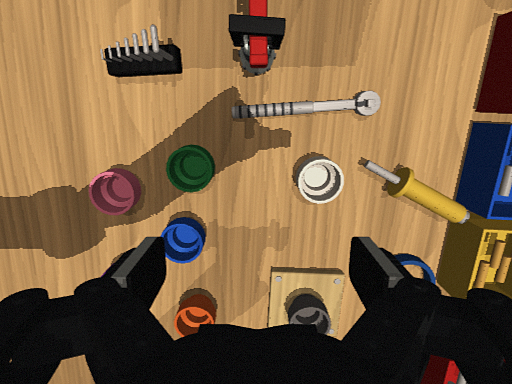

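The view shows the flashlight hanging on the hook at (257,50). The white cup has been knocked to (320,180), near the punch tip at (365,162), so I'll grip it along world y to stay clear of that. Blue is at (183,240), green (190,168) and orange (195,318), with grey on its block at (309,315).

Call:
carry_out(
  travel=[
    [-0.036,0.0915,0],
    [-0.036,0.0915,0],
    [-0.036,0.0915,0],
    [-0.036,0.0915,0],
    [-0.036,0.0915,0.05],
    [-0.036,0.0915,0.1],
    [-0.036,0.0915,0.1],
    [-0.036,0.0915,0.1],
  ],
  rot=[
    [0,0,-87],
    [0,0,-87],
    [0,0,-87],
    [0,0,-87],
    [0,0,-87],
    [0,0,-87],
    [0,0,-87],
    [0,0,-87],
  ],
)

```text
clock: 23.22
ee_pos: [0.6337, 0.1093, 0.2177]
ee_rot: [[-1.0, 0.013, -0.001], [0.013, 1.0, -0.0], [0.001, -0.0, -1.0]]
wrist_force: [-0.3, 0.5, -0.2]
opening: 1.002
grasp_force: 0.0
```

Call:
carry_out(
  travel=[
    [0,0,0],
    [0,0,0],
  ],
  rot=[
    [0,0,-2],
    [0,0,-2],
  ],
)

```text
clock: 23.48
ee_pos: [0.6341, 0.1095, 0.2187]
ee_rot: [[-1.0, -0.013, 0.0], [-0.013, 1.0, -0.0], [-0.0, -0.0, -1.0]]
wrist_force: [0.3, 1.1, -0.3]
opening: 1.0
grasp_force: 0.0
```

```bash
cat >> h.py <<'E'
from scipy.optimize import minimize
_a=np.linspace(0,2*np.pi,60)
def hull(xy,z0,n,st,S=4):
    P=[]
    for z,r in((.048,.032),(.020,.032),(.020,.0245),(0,.023)):
        P+=[proj(n,[xy[0]+r*np.cos(a),xy[1]+r*np.sin(a),z0+z],st) for a in _a]
    return cv2.convexHull((np.array(P)*S+S/2-.5).round().astype(np.int32))
def fit(k,guess,z0=0.,n='wrist'):
    st=robot.get_state();im=robot.camera(n);S=4
    t='cup_base_center' if k=='base' else f'cup_{k}_center'
    g=proj(n,[*guess,z0+.024],st);best=None
    for r in robot.trace(n,t):
        m=r['pixels'];c=np.argwhere(m).mean(0)[::-1];d=np.linalg.norm(c-g)
        if best is None or d<best[0]: best=(d,m,r['score'])
    if best is None: return None
    M=cv2.resize(best[1].astype(np.uint8),None,fx=S,fy=S,interpolation=cv2.INTER_NEAREST)
    def f(xy):
        H=np.zeros_like(M);cv2.fillConvexPoly(H,hull(xy,z0,n,st),1)
        return -(H&M).sum()/(H|M).sum()
    res=minimize(f,guess,method='Nelder-Mead',options=dict(initial_simplex=[guess,[guess[0]+.008,guess[1]],[guess[0],guess[1]+.008]],xatol=2e-4,fatol=1e-4))
    print(k,n,'xy',res.x.round(4),'iou',round(-res.fun,3),'dpx',round(best[0],1),'score',round(best[2],2),'tcp',st['ee_pos'].round(4),'toolx',st['ee_rot'][:,0].round(3),'shift',(st['ee_rot'].T@(np.array([*res.x,0])-st['ee_pos']*[1,1,0])).round(4))
    return res.x
E
python3 - <<'E'
from h import *
fit('d',[.634,.107]);fit('d',[.634,.107],n='scene')
fit('base',[.63,-.105],.018,'scene');print(robot.get_state()['qpos'])
im=snap('wrist','w9.png')
E
```

```text
h.py:59: RuntimeWarning: overflow encountered in scalar negative
  return -(H&M).sum()/(H|M).sum()
Traceback (most recent call last):
  File "h.py", line 60, in fit
    res=minimize(f,guess,method='Nelder-Mead',options=dict(initial_simplex=[guess,[guess[0]+.008,guess[1]],[guess[0],guess[1]+.008]],xatol=2e-4,fatol=1e-4))
  File "h.py", line 58, in f
    H=np.zeros_like(M);cv2.fillConvexPoly(H,hull(xy,z0,n,st),1)
                                            ~~~~^^^^^^^^^^^^
  File "h.py", line 46, in hull
    P+=[proj(n,[xy[0]+r*np.cos(a),xy[1]+r*np.sin(a),z0+z],st) for a in _a]
        ~~~~^^^^^^^^^^^^^^^^^^^^^^^^^^^^^^^^^^^^^^^^^^^^^^^^^
  File "h.py", line 24, in proj
    K,R,t=cal(n,st);p=K@(R@np.asarray(X)+t);return p[:2]/p[2]
          ~~~^^^^^^
  File "h.py", line 8, in cal
    c=robot.get_calibration(n);K=np.array(c['intrinsics'])
ValueError: time passes only in moves, steps and waits
```

```bash
python3 - <<'E'
s=open('h.py').read()
s=s.replace("    c=robot.get_calibration(n);K=","    c=_C.get(n) or _C.setdefault(n,robot.get_calibration(n));K=").replace("def snap","_C={}\ndef snap",1)
s=s.replace("return -(H&M).sum()/(H|M).sum()","return -float((H&M).sum())/float((H|M).sum())")
s=s.replace("P+=[proj(n,[xy[0]+r*np.cos(a),xy[1]+r*np.sin(a),z0+z],st) for a in _a]","P.append(np.c_[xy[0]+r*np.cos(_a),xy[1]+r*np.sin(_a),0*_a+z0+z])")
s=s.replace("return cv2.convexHull((np.array(P)","K,R,t=cal(n,st);P=(np.vstack(P)@R.T+t)@K.T;P=P[:,:2]/P[:,2:]\n    return cv2.convexHull((P")
open('h.py','w').write(s)
E
python3 - <<'E'
from h import *
fit('d',[.634,.107]);fit('d',[.634,.107],n='scene')
fit('base',[.63,-.105],.018,'scene');print(robot.get_state()['qpos'])
E
```

```text
d wrist xy [0.6315 0.111 ] iou 0.974 dpx 3.8 score 0.92 tcp [0.6341 0.1095 0.2189] toolx [-1.    -0.013 -0.   ] shift [ 0.0025  0.0015 -0.    ]
d scene xy [0.6304 0.1108] iou 0.958 dpx 2.8 score 0.71 tcp [0.634  0.1096 0.2189] toolx [-1.    -0.014 -0.   ] shift [ 0.0036  0.0013 -0.    ]
base scene xy [ 0.6793 -0.0566] iou 0.385 dpx 8.8 score 0.84 tcp [0.634  0.1096 0.2189] toolx [-1.    -0.015 -0.   ] shift [-4.280e-02 -1.668e-01  1.000e-04]
[ 0.21763724  0.8756867  -0.94477046  1.49791523  0.74776716  1.15692812
  0.72169222]
```

Call:
carry_out(
  travel=[
    [0.0025,0.0015,0.05],
    [0.0025,0.0015,0.11],
    [0.0025,0.0015,0.16],
    [0.0025,0.0015,0.19],
    [0.0025,0.0015,0.208],
    [0.0025,0.0015,0.208],
  ],
  rot=[
    [0,0,0],
    [0,0,0],
    [0,0,0],
    [0,0,0],
    [0,0,0],
    [0,0,0],
  ],
)

```text
clock: 24.62
ee_pos: [0.631, 0.1109, 0.01]
ee_rot: [[-1.0, -0.015, -0.001], [-0.015, 1.0, -0.0], [0.001, -0.0, -1.0]]
wrist_force: [-0.3, -0.7, -0.6]
opening: 1.003
grasp_force: 0.0
```

Call:
carry_out(
  travel=[
    [0,0,0],
    [0,0,0],
    [0,0,0],
    [0,0,0],
  ],
  rot=[
    [0,0,0],
    [0,0,0],
    [0,0,0],
    [0,0,0],
  ],
  claw=1,
)

```text
clock: 25.12
ee_pos: [0.6329, 0.1117, 0.0128]
ee_rot: [[-1.0, -0.015, 0.003], [-0.015, 1.0, 0.001], [-0.003, 0.001, -1.0]]
wrist_force: [0.9, -1.3, 6.2]
opening: 0.722
grasp_force: 65.7
```

Call:
carry_out(
  travel=[
    [0,0,-0.03],
    [0,0,-0.08],
    [0,0,-0.14],
    [-0.015,-0.04,-0.2],
    [-0.04,-0.1,-0.23],
    [-0.06,-0.16,-0.23],
    [-0.085,-0.21,-0.23],
    [-0.087,-0.22,-0.23],
  ],
  rot=[
    [0,0,0],
    [0,0,0],
    [0,0,0],
    [0,0,0],
    [0,0,0],
    [0,0,0],
    [0,0,0],
    [0,0,0],
  ],
)

```text
clock: 26.12
ee_pos: [0.7228, -0.1142, 0.2407]
ee_rot: [[-1.0, -0.007, 0.001], [-0.007, 1.0, -0.003], [-0.001, -0.003, -1.0]]
wrist_force: [-0.0, 0.9, -1.2]
opening: 0.724
grasp_force: 65.2
```

Call:
carry_out(
  travel=[
    [0,0,0],
    [0,0,0],
    [0,0,0],
  ],
  rot=[
    [0,0,0],
    [0,0,0],
    [0,0,0],
  ],
)

```text
clock: 26.5
ee_pos: [0.7214, -0.1051, 0.2412]
ee_rot: [[-1.0, -0.019, -0.0], [-0.019, 1.0, 0.001], [0.0, 0.001, -1.0]]
wrist_force: [-0.8, 0.0, -0.8]
opening: 0.721
grasp_force: 65.2
```

```bash
python3 - <<'E'
from h import *
fit('base',[.63,-.108],.018);fit('base',[.63,-.108],.018)
st=robot.get_state();snap('wrist','w10.png')
for p,q in pts('wrist','cup_base_center'): print(p,q,onz('wrist',p,.042))
for r in robot.trace('wrist','cup_base_center'): print(r['bbox'],r['score'])
e=st['ee_pos'];fit('d',e[:2],e[2]-.0115);print(st['opening'])
E
```

```text
base wrist xy [ 0.6178 -0.0906] iou 0.327 dpx 2.6 score 0.78 tcp [ 0.7214 -0.1051  0.2412] toolx [-1.    -0.019  0.   ] shift [0.1034 0.0164 0.    ]
base wrist xy [ 0.6177 -0.0927] iou 0.323 dpx 2.4 score 0.58 tcp [ 0.7216 -0.106   0.2411] toolx [-1.    -0.018 -0.   ] shift [0.1036 0.0151 0.    ]
[255.8976 248.1024] 0.66 [ 0.82235919 -0.10884385  0.042     ]
[258.5088  84.7872] 0.61 [ 0.63367318 -0.10908364  0.042     ]
[0.5086, 0.2258, 0.2145, 0.2885] 0.8
d wrist xy [ 0.7208 -0.109 ] iou 0.9 dpx 9.1 score 0.93 tcp [ 0.7218 -0.1074  0.2408] toolx [-1.    -0.016 -0.   ] shift [ 0.0011 -0.0016  0.    ]
0.7215549674034926
```

View pics/w10.png

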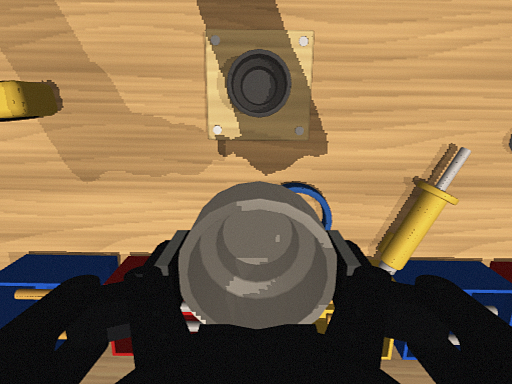

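The view shows the held white cup at (258,250) and the grey cup on its block at (259,83), out in the clear.

```bash
cat >> h.py <<'E'
def fitmask(m,guess,z0,n='wrist',st=None,lab=''):
    st=st or robot.get_state();S=4
    M=cv2.resize(m.astype(np.uint8),None,fx=S,fy=S,interpolation=cv2.INTER_NEAREST)
    def f(xy):
        H=np.zeros_like(M);cv2.fillConvexPoly(H,hull(xy,z0,n,st),1)
        return -float((H&M).sum())/float((H|M).sum())
    res=minimize(f,guess,method='Nelder-Mead',options=dict(initial_simplex=[guess,[guess[0]+.008,guess[1]],[guess[0],guess[1]+.008]],xatol=2e-4,fatol=1e-4))
    print(lab,res.x.round(4),'iou',round(-res.fun,3),'shift',(st['ee_rot'].T@(np.array([*res.x,0])-st['ee_pos']*[1,1,0])).round(4))
    return res.x
def darkgrey(im,g,R=45):
    i=im.astype(int);m=((i.max(2)-i.min(2))<28)&(i.max(2)<140)
    y,x=np.ogrid[:384,:512];m&=((x-g[0])**2+(y-g[1])**2<R*R)
    m=cv2.morphologyEx(m.astype(np.uint8),cv2.MORPH_OPEN,np.ones((3,3)))
    k,l=cv2.findContours(m,cv2.RETR_EXTERNAL,cv2.CHAIN_APPROX_NONE);c=max(k,key=cv2.contourArea)
    o=np.zeros_like(m);cv2.fillPoly(o,[cv2.convexHull(c)],1);return o
E
python3 - <<'E'
from h import *
im=cv2.imread('pics/w10.png');m=darkgrey(im,(259,83));print(m.sum(),np.argwhere(m).min(0),np.argwhere(m).max(0))
fitmask(m,[.634,-.109],.018,lab='base');print(robot.get_state()['ee_pos'])
E
```

```text
3489 [ 49 227] [116 290]
base [ 0.6343 -0.1095] iou 0.981 shift [ 0.0875 -0.0006  0.    ]
[ 0.72183529 -0.10759933  0.24071747]
```

Call:
carry_out(
  travel=[
    [0.05,0,0.03],
    [0.0865,0,0.07],
    [0.0865,0,0.12],
    [0.0865,0,0.12],
    [0.0865,0,0.12],
    [0.0865,0,0.14],
    [0.0865,0,0.155],
  ],
  rot=[
    [0,0,0],
    [0,0,0],
    [0,0,0],
    [0,0,0],
    [0,0,0],
    [0,0,0],
    [0,0,0],
  ],
)

```text
clock: 27.82
ee_pos: [0.6358, -0.1091, 0.0853]
ee_rot: [[-1.0, -0.015, 0.001], [-0.015, 1.0, -0.001], [-0.001, -0.001, -1.0]]
wrist_force: [-0.5, 0.3, -1.3]
opening: 0.717
grasp_force: 65.4
```

Call:
carry_out(
  travel=[
    [0,0,0.01],
    [0,0,0.018],
    [0,0,0.025],
    [0,0,0.029],
    [0,0,0.032],
    [0,0,0.032],
  ],
  rot=[
    [0,0,0],
    [0,0,0],
    [0,0,0],
    [0,0,0],
    [0,0,0],
    [0,0,0],
  ],
)

```text
clock: 28.58
ee_pos: [0.6359, -0.1086, 0.0599]
ee_rot: [[-1.0, -0.016, 0.002], [-0.016, 1.0, -0.002], [-0.002, -0.002, -1.0]]
wrist_force: [-13.6, -3.9, 38.8]
opening: 0.724
grasp_force: 90.1
```

Call:
carry_out(
  travel=[
    [0,0,-0.006],
    [0,0,-0.006],
    [0,0,-0.006],
    [0,0,-0.006],
    [0,0,-0.03],
    [0,0,-0.08],
    [0,0,-0.14],
    [0,0,-0.16],
  ],
  rot=[
    [0,0,0],
    [0,0,0],
    [0,0,0],
    [0,0,0],
    [0,0,0],
    [0,0,0],
    [0,0,0],
    [0,0,0],
  ],
  claw=0,
)

```text
clock: 29.58
ee_pos: [0.6376, -0.1076, 0.2197]
ee_rot: [[-1.0, -0.016, 0.008], [-0.016, 1.0, 0.001], [-0.008, 0.001, -1.0]]
wrist_force: [-0.0, 0.2, 0.4]
opening: 1.0
grasp_force: 0.0
```

```bash
python3 - <<'E'
from h import *
print(robot.get_state()['ee_pos'],robot.get_state()['opening'])
fit('d',[.6343,-.1095],.046);fit('d',[.6343,-.1095],.046,'scene')
for n in('scene','top'): 
  robot.camera(n)
  if n=='scene':
    for k,g in(('a',(.458,-.122)),('b',(.431,.005)),('c',(.449,.113))): fit(k,g,0,n)
E
```

```text
[ 0.63758802 -0.10756223  0.21965874] 0.9997885700523308
d wrist xy [ 0.6353 -0.1102] iou 0.978 dpx 4.3 score 0.63 tcp [ 0.6376 -0.1076  0.2197] toolx [-1.    -0.016 -0.008] shift [ 0.0023 -0.0026 -0.    ]
d scene xy [ 0.6332 -0.1109] iou 0.837 dpx 2.9 score 0.77 tcp [ 0.6369 -0.1083  0.2175] toolx [-1.    -0.015 -0.006] shift [ 0.0038 -0.0026 -0.    ]
a scene xy [ 0.4536 -0.1291] iou 0.946 dpx 2.8 score 0.7 tcp [ 0.6342 -0.1095  0.2122] toolx [-1.    -0.016  0.003] shift [ 0.1809 -0.0168  0.0005]
b scene xy [0.4344 0.0069] iou 0.948 dpx 0.6 score 0.56 tcp [ 0.6342 -0.1093  0.2117] toolx [-1.    -0.016  0.004] shift [0.198  0.1193 0.0007]
c scene xy [0.4479 0.1182] iou 0.963 dpx 2.1 score 0.84 tcp [ 0.6346 -0.109   0.2121] toolx [-1.    -0.016  0.003] shift [0.1831 0.2302 0.0005]
```

Call:
carry_out(
  travel=[
    [0.06,-0.005,0],
    [0.12,-0.01,0],
    [0.17,-0.017,0],
    [0.181,-0.017,0],
    [0.181,-0.017,0],
    [0.181,-0.017,0],
  ],
  rot=[
    [0,0,0],
    [0,0,0],
    [0,0,0],
    [0,0,0],
    [0,0,0],
    [0,0,0],
  ],
)

```text
clock: 30.92
ee_pos: [0.4566, -0.1282, 0.214]
ee_rot: [[-1.0, -0.015, 0.002], [-0.015, 1.0, 0.001], [-0.002, 0.001, -1.0]]
wrist_force: [-0.5, 0.1, 0.5]
opening: 1.005
grasp_force: 0.0
```

```bash
python3 - <<'E'
from h import *
fit('a',[.454,-.127]);fit('a',[.454,-.127]);print(robot.get_state()['qpos'])
E
```

```text
a wrist xy [ 0.4551 -0.1301] iou 0.972 dpx 4.5 score 0.62 tcp [ 0.4566 -0.1282  0.214 ] toolx [-1.    -0.015 -0.002] shift [ 0.0015 -0.0019 -0.    ]
a wrist xy [ 0.455 -0.13 ] iou 0.976 dpx 4.3 score 0.76 tcp [ 0.4562 -0.1282  0.2138] toolx [-1.    -0.016 -0.002] shift [ 0.0012 -0.0019 -0.    ]
[ 0.79059638  0.69752631 -1.01954851  2.00719266  0.78049913  0.88977271
  0.9254077 ]
```

Call:
carry_out(
  travel=[
    [0.001,-0.001,0.05],
    [0.001,-0.001,0.11],
    [0.001,-0.001,0.16],
    [0.001,-0.001,0.19],
    [0.001,-0.001,0.203],
    [0.001,-0.001,0.203],
  ],
  rot=[
    [0,0,0],
    [0,0,0],
    [0,0,0],
    [0,0,0],
    [0,0,0],
    [0,0,0],
  ],
)

```text
clock: 31.88
ee_pos: [0.4536, -0.1293, 0.0097]
ee_rot: [[-1.0, -0.016, -0.001], [-0.016, 1.0, 0.0], [0.001, 0.001, -1.0]]
wrist_force: [0.2, 0.8, 0.2]
opening: 1.001
grasp_force: 0.0
```

Call:
carry_out(
  travel=[
    [0,0,0],
    [0,0,0],
    [0,0,0],
    [0,0,0],
  ],
  rot=[
    [0,0,0],
    [0,0,0],
    [0,0,0],
    [0,0,0],
  ],
  claw=1,
)

```text
clock: 32.38
ee_pos: [0.4545, -0.1296, 0.0119]
ee_rot: [[-1.0, -0.015, 0.002], [-0.015, 1.0, -0.0], [-0.002, -0.0, -1.0]]
wrist_force: [-0.9, -0.8, 6.1]
opening: 0.73
grasp_force: 65.6
```

Call:
carry_out(
  travel=[
    [0,0,-0.03],
    [0,0,-0.08],
    [0,0,-0.13],
    [-0.04,0.005,-0.17],
    [-0.09,0.01,-0.19],
    [-0.14,0.015,-0.19],
    [-0.17,0.016,-0.19],
    [-0.17,0.016,-0.19],
  ],
  rot=[
    [0,0,0],
    [0,0,0],
    [0,0,0],
    [0,0,0],
    [0,0,0],
    [0,0,0],
    [0,0,0],
    [0,0,0],
  ],
)

```text
clock: 33.38
ee_pos: [0.6249, -0.1104, 0.2009]
ee_rot: [[-1.0, -0.015, 0.002], [-0.015, 1.0, 0.001], [-0.002, 0.001, -1.0]]
wrist_force: [-1.2, 0.1, -0.7]
opening: 0.732
grasp_force: 65.7
```

Call:
carry_out(
  travel=[
    [-0.009,0.0015,0.05],
    [-0.009,0.0015,0.08],
    [-0.009,0.0015,0.08],
    [-0.009,0.0015,0.08],
  ],
  rot=[
    [0,0,0],
    [0,0,0],
    [0,0,0],
    [0,0,0],
  ],
)

```text
clock: 33.88
ee_pos: [0.6327, -0.1094, 0.1223]
ee_rot: [[-1.0, -0.015, 0.002], [-0.015, 1.0, 0.0], [-0.002, 0.0, -1.0]]
wrist_force: [-0.0, 0.0, -0.9]
opening: 0.729
grasp_force: 65.7
```

```bash
python3 - <<'E'
from h import *
st=robot.get_state();e=st['ee_pos'];print(e)
fit('a',e[:2],e[2]-.0125);fit('d',[.635,-.110],.046,'scene');fit('a',e[:2],e[2]-.0125,'scene')
E
```

```text
[ 0.63268364 -0.10936931  0.12232772]
a wrist xy [ 0.6336 -0.111 ] iou 0.903 dpx 11.8 score 0.7 tcp [ 0.6327 -0.1094  0.1223] toolx [-1.    -0.015 -0.002] shift [-0.0009 -0.0016  0.    ]
d scene xy [ 0.6302 -0.1133] iou 0.725 dpx 2.0 score 0.96 tcp [ 0.6332 -0.1093  0.1228] toolx [-1.    -0.015 -0.003] shift [ 0.003  -0.0039 -0.    ]
a scene xy [ 0.6339 -0.1097] iou 0.678 dpx 3.4 score 0.63 tcp [ 0.6331 -0.1095  0.1223] toolx [-1.    -0.015 -0.002] shift [-0.0008 -0.0002  0.    ]
```

Call:
carry_out(
  travel=[
    [-0.001,0.0005,0.01],
    [-0.001,0.0005,0.02],
    [-0.001,0.0005,0.027],
    [-0.001,0.0005,0.032],
    [-0.001,0.0005,0.036],
    [-0.001,0.0005,0.038],
    [-0.001,0.0005,0.038],
  ],
  rot=[
    [0,0,0],
    [0,0,0],
    [0,0,0],
    [0,0,0],
    [0,0,0],
    [0,0,0],
    [0,0,0],
  ],
)

```text
clock: 35.05
ee_pos: [0.6333, -0.1088, 0.0859]
ee_rot: [[-1.0, -0.015, 0.001], [-0.015, 1.0, -0.001], [-0.001, -0.001, -1.0]]
wrist_force: [-6.9, -1.5, 19.4]
opening: 0.73
grasp_force: 67.5
```

Call:
carry_out(
  travel=[
    [0,0,-0.004],
    [0,0,-0.004],
    [0,0,-0.004],
    [0,0,-0.004],
    [0,0,-0.03],
    [0,0,-0.08],
    [0,0,-0.13],
    [0.03,0.02,-0.13],
  ],
  rot=[
    [0,0,0],
    [0,0,0],
    [0,0,0],
    [0,0,0],
    [0,0,0],
    [0,0,0],
    [0,0,0],
    [0,0,0],
  ],
  claw=0,
)

```text
clock: 36.05
ee_pos: [0.6071, -0.0895, 0.2167]
ee_rot: [[-1.0, -0.011, 0.01], [-0.011, 1.0, 0.001], [-0.01, 0.001, -1.0]]
wrist_force: [-0.5, 1.0, -1.0]
opening: 1.003
grasp_force: 0.0
```

Call:
carry_out(
  travel=[
    [0.05,0.03,0],
    [0.1,0.06,0],
    [0.15,0.09,0],
    [0.167,0.097,0],
    [0.167,0.097,0],
    [0.167,0.097,0],
  ],
  rot=[
    [0,0,0],
    [0,0,0],
    [0,0,0],
    [0,0,0],
    [0,0,0],
    [0,0,0],
  ],
)

```text
clock: 36.8
ee_pos: [0.4359, 0.0046, 0.2128]
ee_rot: [[-1.0, -0.014, 0.001], [-0.014, 1.0, 0.0], [-0.001, 0.0, -1.0]]
wrist_force: [-0.4, -0.1, 0.3]
opening: 1.0
grasp_force: 0.0
```

```bash
python3 - <<'E'
from h import *
print(robot.get_state()['ee_pos'])
fit('b',[.434,.005]);fit('b',[.434,.005]);fit('a',[.635,-.11],.074,'scene');fit('c',[.448,.115],0,'scene');fit('d',[.635,-.11],.046,'scene')
print(slope('s11.png')[2:9])
E
```

```text
[0.43592804 0.00464477 0.21275817]
b wrist xy [0.4363 0.0074] iou 0.979 dpx 5.1 score 0.97 tcp [0.4359 0.0046 0.2128] toolx [-1.    -0.014 -0.001] shift [-0.0004  0.0027  0.    ]
b wrist xy [0.4365 0.0074] iou 0.973 dpx 5.5 score 0.75 tcp [0.4358 0.0046 0.2126] toolx [-1.    -0.014 -0.001] shift [-0.0008  0.0028  0.    ]
a scene xy [ 0.6316 -0.1121] iou 0.809 dpx 2.8 score 0.77 tcp [0.4354 0.0047 0.2125] toolx [-1.    -0.014 -0.   ] shift [-0.1946 -0.1195 -0.    ]
c scene xy [0.4477 0.118 ] iou 0.915 dpx 1.3 score 0.82 tcp [0.435  0.0048 0.2126] toolx [-1.    -0.015 -0.   ] shift [-0.0143  0.113   0.    ]
d scene xy [ 0.6352 -0.106 ] iou 0.44 dpx 2.6 score 0.59 tcp [0.4348 0.0049 0.2126] toolx [-1.    -0.015  0.   ] shift [-0.1987 -0.1139 -0.    ]
[(362, np.int64(224), np.int64(224)), (365, np.int64(230), np.int64(230)), (368, np.int64(228), np.int64(231)), (371, np.int64(227), np.int64(233)), (374, np.int64(230), np.int64(234)), (377, np.int64(231), np.int64(236)), (380, np.int64(233), np.int64(237))]
```

Call:
carry_out(
  travel=[
    [-0.001,0.003,0.05],
    [-0.001,0.003,0.11],
    [-0.001,0.003,0.16],
    [-0.001,0.003,0.19],
    [-0.001,0.003,0.2025],
    [-0.001,0.003,0.2025],
  ],
  rot=[
    [0,0,0],
    [0,0,0],
    [0,0,0],
    [0,0,0],
    [0,0,0],
    [0,0,0],
  ],
)

```text
clock: 38.1
ee_pos: [0.4352, 0.0082, 0.0094]
ee_rot: [[-1.0, -0.016, -0.002], [-0.016, 1.0, 0.0], [0.002, 0.0, -1.0]]
wrist_force: [-0.4, -0.3, -0.0]
opening: 1.002
grasp_force: 0.0
```

Call:
carry_out(
  travel=[
    [0,0,0],
    [0,0,0],
    [0,0,0],
    [0,0,0],
  ],
  rot=[
    [0,0,0],
    [0,0,0],
    [0,0,0],
    [0,0,0],
  ],
  claw=1,
)

```text
clock: 38.6
ee_pos: [0.4361, 0.0081, 0.0114]
ee_rot: [[-1.0, -0.016, 0.002], [-0.016, 1.0, 0.0], [-0.002, 0.0, -1.0]]
wrist_force: [-0.2, -0.8, 6.4]
opening: 0.731
grasp_force: 65.4
```

Call:
carry_out(
  travel=[
    [0,0,-0.03],
    [0,0,-0.08],
    [0,0,-0.14],
    [-0.04,-0.024,-0.18],
    [-0.09,-0.055,-0.19],
    [-0.14,-0.085,-0.19],
    [-0.185,-0.112,-0.19],
    [-0.197,-0.12,-0.19],
  ],
  rot=[
    [0,0,0],
    [0,0,0],
    [0,0,0],
    [0,0,0],
    [0,0,0],
    [0,0,0],
    [0,0,0],
    [0,0,0],
  ],
)

```text
clock: 39.6
ee_pos: [0.6363, -0.112, 0.2002]
ee_rot: [[-1.0, -0.011, 0.002], [-0.011, 1.0, -0.001], [-0.002, -0.001, -1.0]]
wrist_force: [-1.1, 1.6, -0.0]
opening: 0.727
grasp_force: 65.6
```

Call:
carry_out(
  travel=[
    [0,0,0.03],
    [0,0,0.04],
    [0,0,0.04],
  ],
  rot=[
    [0,0,0],
    [0,0,0],
    [0,0,0],
  ],
)

```text
clock: 39.98
ee_pos: [0.6336, -0.1089, 0.16]
ee_rot: [[-1.0, -0.016, -0.001], [-0.016, 1.0, -0.0], [0.001, -0.0, -1.0]]
wrist_force: [-0.5, -0.2, -0.1]
opening: 0.725
grasp_force: 65.6
```

```bash
python3 - <<'E'
from h import *
st=robot.get_state();e=st['ee_pos'];print(e,st['opening'])
fit('b',e[:2],e[2]-.012)
E
```

```text
[ 0.63358139 -0.10891855  0.16000878] 0.7251371322937364
b wrist xy [ 0.634  -0.1106] iou 0.898 dpx 10.9 score 0.87 tcp [ 0.6336 -0.1089  0.16  ] toolx [-1.    -0.016  0.001] shift [-0.0004 -0.0017 -0.    ]
```

Call:
carry_out(
  travel=[
    [-0.0005,0,0.015],
    [-0.0005,0,0.025],
    [-0.0005,0,0.033],
    [-0.0005,0,0.04],
    [-0.0005,0,0.045],
    [-0.0005,0,0.048],
    [-0.0005,0,0.048],
  ],
  rot=[
    [0,0,0],
    [0,0,0],
    [0,0,0],
    [0,0,0],
    [0,0,0],
    [0,0,0],
    [0,0,0],
  ],
)

```text
clock: 40.95
ee_pos: [0.6358, -0.1079, 0.115]
ee_rot: [[-1.0, -0.016, 0.003], [-0.016, 1.0, 0.001], [-0.003, 0.001, -1.0]]
wrist_force: [-4.0, -0.1, 15.5]
opening: 0.727
grasp_force: 73.9
```

Call:
carry_out(
  travel=[
    [0,0,-0.003],
    [0,0,-0.003],
    [0,0,-0.003],
    [0,0,-0.003],
    [0,0,-0.03],
    [0,0,-0.08],
    [0,0,-0.11],
    [0.03,0.03,-0.11],
  ],
  rot=[
    [0,0,0],
    [0,0,0],
    [0,0,0],
    [0,0,0],
    [0,0,0],
    [0,0,0],
    [0,0,0],
    [0,0,0],
  ],
  claw=0,
)

```text
clock: 41.95
ee_pos: [0.6075, -0.081, 0.2245]
ee_rot: [[-1.0, -0.009, 0.007], [-0.009, 1.0, -0.0], [-0.007, -0.0, -1.0]]
wrist_force: [-0.5, 1.7, -1.0]
opening: 1.003
grasp_force: 0.0
```

Call:
carry_out(
  travel=[
    [0.035,0.045,0],
    [0.07,0.09,0],
    [0.11,0.14,0],
    [0.145,0.185,0],
    [0.154,0.197,0],
    [0.154,0.197,0],
    [0.154,0.197,0],
  ],
  rot=[
    [0,0,0],
    [0,0,0],
    [0,0,0],
    [0,0,0],
    [0,0,0],
    [0,0,0],
    [0,0,0],
  ],
)

```text
clock: 42.82
ee_pos: [0.4485, 0.1137, 0.2219]
ee_rot: [[-1.0, -0.012, 0.0], [-0.012, 1.0, -0.001], [-0.0, -0.001, -1.0]]
wrist_force: [-0.1, -0.1, -0.1]
opening: 0.999
grasp_force: 0.0
```

```bash
python3 - <<'E'
from h import *
print(robot.get_state()['ee_pos'],robot.get_state()['qpos'])
fit('c',[.448,.115]);fit('c',[.448,.115]);fit('b',[.635,-.11],.102,'scene')
E
```

```text
[0.44854098 0.11367018 0.22192952] [ 0.17848569  0.60429252 -0.83328688  2.029727    0.63784929  0.78611286
  0.54316217]
c wrist xy [0.4491 0.1183] iou 0.972 dpx 4.8 score 0.93 tcp [0.4485 0.1137 0.2219] toolx [-1.    -0.012 -0.   ] shift [-0.0006  0.0046 -0.    ]
c wrist xy [0.449  0.1183] iou 0.976 dpx 4.8 score 0.97 tcp [0.4484 0.1137 0.2219] toolx [-1.    -0.012  0.   ] shift [-0.0007  0.0046 -0.    ]
b scene xy [ 0.6336 -0.1076] iou 0.775 dpx 2.8 score 0.94 tcp [0.448  0.1141 0.222 ] toolx [-1.    -0.013  0.   ] shift [-0.1827 -0.224   0.    ]
```

Call:
carry_out(
  travel=[
    [-0.001,0.005,0.05],
    [-0.001,0.005,0.11],
    [-0.001,0.005,0.16],
    [-0.001,0.005,0.195],
    [-0.001,0.005,0.212],
    [-0.001,0.005,0.212],
  ],
  rot=[
    [0,0,0],
    [0,0,0],
    [0,0,0],
    [0,0,0],
    [0,0,0],
    [0,0,0],
  ],
)

```text
clock: 43.88
ee_pos: [0.4479, 0.1201, 0.0092]
ee_rot: [[-1.0, -0.016, -0.002], [-0.016, 1.0, -0.001], [0.002, -0.001, -1.0]]
wrist_force: [0.1, -1.0, 0.6]
opening: 1.001
grasp_force: 0.0
```

Call:
carry_out(
  travel=[
    [0,0,0],
    [0,0,0],
    [0,0,0],
    [0,0,0],
  ],
  rot=[
    [0,0,0],
    [0,0,0],
    [0,0,0],
    [0,0,0],
  ],
  claw=1,
)

```text
clock: 44.38
ee_pos: [0.4489, 0.1203, 0.0114]
ee_rot: [[-1.0, -0.015, 0.002], [-0.015, 1.0, 0.001], [-0.002, 0.001, -1.0]]
wrist_force: [-0.6, -1.5, 7.0]
opening: 0.723
grasp_force: 65.5
```

Call:
carry_out(
  travel=[
    [0,0,-0.03],
    [0,0,-0.08],
    [0,0,-0.14],
    [0,0,-0.2],
    [-0.035,-0.044,-0.22],
    [-0.07,-0.089,-0.22],
    [-0.11,-0.139,-0.22],
    [-0.145,-0.183,-0.22],
  ],
  rot=[
    [0,0,0],
    [0,0,0],
    [0,0,0],
    [0,0,0],
    [0,0,0],
    [0,0,0],
    [0,0,0],
    [0,0,0],
  ],
)

```text
clock: 45.38
ee_pos: [0.5968, -0.0631, 0.231]
ee_rot: [[-1.0, -0.014, 0.001], [-0.014, 1.0, -0.0], [-0.001, -0.0, -1.0]]
wrist_force: [0.7, 1.2, -0.9]
opening: 0.724
grasp_force: 65.6
```

Call:
carry_out(
  travel=[
    [-0.03,-0.038,0],
    [-0.037,-0.048,0.02],
    [-0.037,-0.048,0.04],
    [-0.037,-0.048,0.04],
    [-0.037,-0.048,0.04],
  ],
  rot=[
    [0,0,0],
    [0,0,0],
    [0,0,0],
    [0,0,0],
    [0,0,0],
  ],
)

```text
clock: 46.0
ee_pos: [0.6334, -0.1061, 0.1908]
ee_rot: [[-1.0, -0.018, -0.0], [-0.018, 1.0, 0.001], [-0.0, 0.001, -1.0]]
wrist_force: [-0.3, -0.4, -0.4]
opening: 0.726
grasp_force: 65.5
```

```bash
python3 - <<'E'
from h import *
st=robot.get_state();e=st['ee_pos'];print(e,st['opening'])
fit('c',e[:2],e[2]-.012);fit('b',[.635,-.11],.102,'scene')
E
```

```text
[ 0.63343623 -0.10607991  0.19077056] 0.7263457948946789
c wrist xy [ 0.6339 -0.1078] iou 0.901 dpx 11.0 score 0.79 tcp [ 0.6334 -0.1061  0.1908] toolx [-1.    -0.018 -0.   ] shift [-0.0005 -0.0017 -0.    ]
b scene xy [ 0.6321 -0.1124] iou 0.858 dpx 3.0 score 0.66 tcp [ 0.634  -0.1067  0.1913] toolx [-1.    -0.017 -0.001] shift [ 0.002  -0.0056 -0.    ]
```

Call:
carry_out(
  travel=[
    [-0.001,-0.002,0.015],
    [-0.001,-0.002,0.027],
    [-0.001,-0.002,0.035],
    [-0.001,-0.002,0.042],
    [-0.001,-0.002,0.047],
    [-0.001,-0.002,0.051],
    [-0.001,-0.002,0.051],
  ],
  rot=[
    [0,0,0],
    [0,0,0],
    [0,0,0],
    [0,0,0],
    [0,0,0],
    [0,0,0],
    [0,0,0],
  ],
)

```text
clock: 47.08
ee_pos: [0.637, -0.1072, 0.1438]
ee_rot: [[-1.0, -0.016, 0.006], [-0.016, 1.0, 0.003], [-0.006, 0.003, -1.0]]
wrist_force: [-5.1, 1.2, 20.7]
opening: 0.725
grasp_force: 77.0
```

Call:
carry_out(
  travel=[
    [0,0,-0.003],
    [0,0,-0.003],
    [0,0,-0.003],
    [0,0,-0.003],
    [0,0,-0.03],
    [0,0,-0.08],
    [0,0,-0.11],
    [0,0,-0.11],
  ],
  rot=[
    [0,0,0],
    [0,0,0],
    [0,0,0],
    [0,0,0],
    [0,0,0],
    [0,0,0],
    [0,0,0],
    [0,0,0],
  ],
  claw=0,
)

```text
clock: 48.08
ee_pos: [0.6364, -0.1095, 0.2519]
ee_rot: [[-1.0, -0.015, 0.005], [-0.015, 1.0, 0.0], [-0.005, -0.0, -1.0]]
wrist_force: [0.2, 0.4, -0.2]
opening: 0.999
grasp_force: 0.0
```

```bash
python3 - <<'E'
from h import *
fit('c',[.635,-.11],.130);fit('c',[.635,-.11],.130,'scene')
w=snap('wrist');s=snap('scene','s12.png')
cv2.imwrite('pics/m12.png',np.hstack([cv2.resize(w[60:260,150:350],(400,400),interpolation=cv2.INTER_CUBIC),cv2.resize(s[140:270,190:320],(400,400),interpolation=cv2.INTER_CUBIC)]))
st=robot.get_state();print(st['ee_pos'],st['ee_rot'][:,0],slope('s12b.png'))
E
```

```text
c wrist xy [ 0.6356 -0.1111] iou 0.952 dpx 5.6 score 0.84 tcp [ 0.6364 -0.1095  0.2519] toolx [-1.    -0.015 -0.005] shift [ 0.0008 -0.0016 -0.    ]
c scene xy [ 0.6327 -0.1121] iou 0.826 dpx 3.3 score 0.61 tcp [ 0.6344 -0.1102  0.2486] toolx [-1.    -0.015  0.001] shift [ 0.0018 -0.0019  0.    ]
[ 0.63413569 -0.11013873  0.2477995 ] [-0.99987522 -0.01560312  0.00246735] [(356, np.int64(217), np.int64(226)), (359, np.int64(223), np.int64(226)), (362, np.int64(224), np.int64(224)), (365, np.int64(230), np.int64(230)), (368, np.int64(228), np.int64(232)), (371, np.int64(227), np.int64(233)), (374, np.int64(230), np.int64(234)), (377, np.int64(231), np.int64(236)), (380, np.int64(233), np.int64(237)), (383, np.int64(234), np.int64(239)), (386, np.int64(235), np.int64(236))]
```

View pics/m12.png

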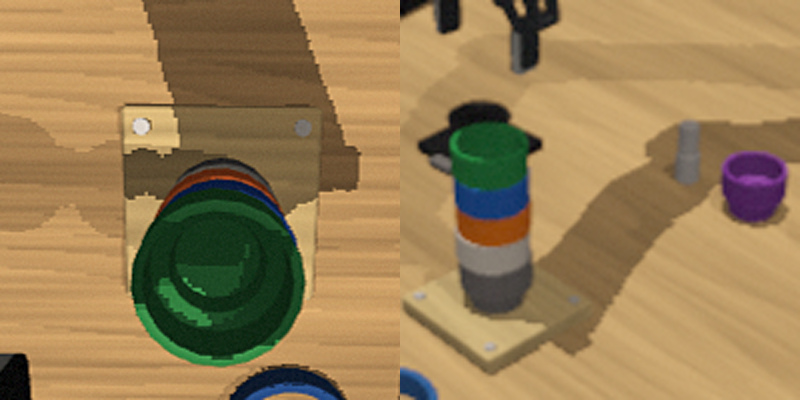

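The stack is straight: grey, white, orange, blue and green in scene crop x≈490, rows 140–300, with the step bands even. Back to the flashlight.

Call:
carry_out(
  travel=[
    [0.0915,0.2915,-0.055],
    [0.0915,0.2915,-0.055],
    [0.0915,0.2915,-0.055],
    [0.0915,0.2915,-0.055],
    [0.0915,0.2915,-0.055],
    [0.0915,0.2915,-0.055],
    [0.0915,0.2915,-0.055],
    [0.0915,0.2915,-0.055],
  ],
  rot=[
    [0,0,88],
    [0,0,88],
    [0,0,88],
    [0,0,88],
    [0,0,88],
    [0,0,88],
    [0,0,88],
    [0,0,88],
  ],
)

```text
clock: 49.42
ee_pos: [0.5385, 0.1803, 0.3037]
ee_rot: [[-0.081, 0.997, -0.001], [0.997, 0.081, -0.0], [-0.0, -0.001, -1.0]]
wrist_force: [-0.5, 0.2, 0.1]
opening: 1.002
grasp_force: 0.0
```

Call:
carry_out(
  travel=[
    [0,0,0],
    [0,0,0],
    [0,0,0],
  ],
  rot=[
    [0,0,2.5],
    [0,0,2.5],
    [0,0,2.5],
  ],
)

```text
clock: 49.8
ee_pos: [0.5388, 0.1801, 0.3041]
ee_rot: [[-0.044, 0.999, -0.0], [0.999, 0.044, 0.0], [0.0, -0.0, -1.0]]
wrist_force: [0.5, -0.1, 0.9]
opening: 0.998
grasp_force: 0.0
```

```bash
python3 - <<'E'
from h import *
np.set_printoptions(precision=4,suppress=True)
st=robot.get_state();print(st['ee_pos'],st['ee_rot'][:,0],st['qpos'])
w=snap('wrist','w13.png');robot.camera('scene')
for n in('wrist','scene'):
    for t in ['flash_loop','hook_grip','hook_hinge']: print(n,t,[(p.round(1).tolist(),q) for p,q in pts(n,t)])
g=lambda a:(255*(a/255.)**.5).astype(np.uint8)
cv2.imwrite('pics/w13c.png',cv2.resize(g(w[0:200,150:350]),(600,600),interpolation=cv2.INTER_CUBIC))
E
```

```text
[0.5388 0.1801 0.3041] [-0.0443  0.999   0.0001] [-0.1497  0.5508 -0.4233  1.6372  0.2566  1.0093 -0.6108]
wrist flash_loop []
wrist hook_grip [([255.0, 94.2], 0.79)]
wrist hook_hinge []
scene flash_loop [([362.2, 232.3], 0.81)]
scene hook_grip [([316.3, 303.0], 0.57)]
scene hook_hinge [([362.2, 250.0], 0.66), ([392.5, 240.8], 0.55)]
```

View pics/w13c.png

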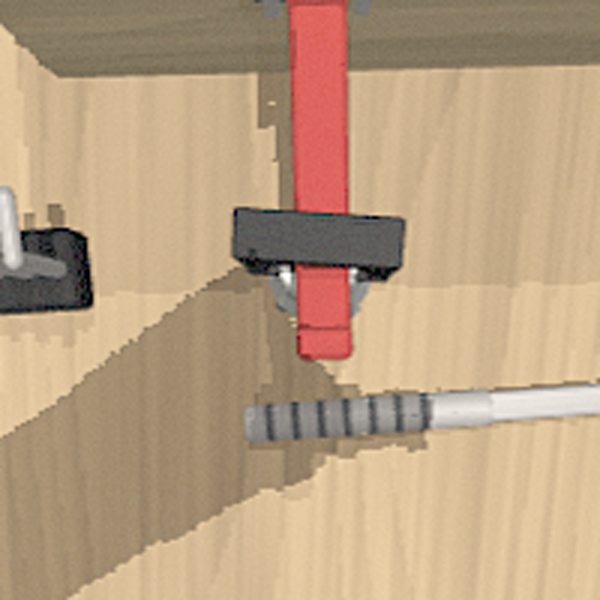

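The view shows the loop's top bar hanging across the red bar, from (233,235) to (405,243) in the crop. It's turned by about 3°, which is fine for the grip.

```bash
python3 - <<'E'
from h import *
np.set_printoptions(precision=4,suppress=True)
f=lambda p:onz('wrist',[150+p[0]/3-.3,p[1]/3-.3],.211)
P=[f(p) for p in([233,208],[405,217],[402,268],[233,262])];print(np.array(P),np.mean(P,0),np.linalg.norm(P[1]-P[0]))
print([np.degrees(np.arctan2(*(b-a)[[1,0]])) for a,b in((P[0],P[1]),(P[3],P[2]))])
t=np.mean(P,0);print(tool([t[0],t[1],.169]))
E
```

```text
[[0.5143 0.2699 0.211 ]
 [0.5559 0.2697 0.211 ]
 [0.5559 0.258  0.211 ]
 [0.5146 0.2575 0.211 ]] [0.5352 0.2638 0.211 ] 0.04153205226389326
[np.float64(-0.29727387163431407), np.float64(0.5757886075616393)]
[ 0.0838 -0.0001  0.1352]
```

Call:
carry_out(
  travel=[
    [0.06,0,0],
    [0.084,0,0],
    [0.084,0,0.05],
    [0.084,0,0.1],
    [0.084,0,0.134],
    [0.084,0,0.134],
  ],
  rot=[
    [0,0,2.5],
    [0,0,2.5],
    [0,0,2.5],
    [0,0,2.5],
    [0,0,2.5],
    [0,0,2.5],
  ],
)

```text
clock: 50.95
ee_pos: [0.5337, 0.2629, 0.1679]
ee_rot: [[0.001, 1.0, -0.005], [1.0, -0.001, -0.003], [-0.003, -0.005, -1.0]]
wrist_force: [-0.2, 0.2, 0.9]
opening: 1.001
grasp_force: 0.0
```

Call:
carry_out(
  travel=[
    [0,0,0],
    [0,0,0],
    [0,0,0],
    [0,0,0],
    [0,0,0],
    [0,0,0],
  ],
  rot=[
    [0,0,0],
    [0,0,0],
    [0,0,0],
    [0,0,0],
    [0,0,0],
    [0,0,0],
  ],
  claw=1,
)

```text
clock: 51.7
ee_pos: [0.536, 0.2645, 0.172]
ee_rot: [[0.001, 1.0, 0.002], [1.0, -0.001, 0.001], [0.001, 0.002, -1.0]]
wrist_force: [-0.9, -0.2, 7.0]
opening: 0.483
grasp_force: 59.9
```

Call:
carry_out(
  travel=[
    [0,0,-0.012],
    [0,0,-0.022],
    [0,0,-0.022],
    [-0.015,0.001,-0.022],
    [-0.035,0.002,-0.022],
    [-0.06,0.003,-0.022],
    [-0.09,0.005,-0.022],
    [-0.11,0.006,-0.022],
  ],
  rot=[
    [0,0,0],
    [0,0,0],
    [0,0,0],
    [0,0,0],
    [0,0,0],
    [0,0,0],
    [0,0,0],
    [0,0,0],
  ],
)

```text
clock: 52.7
ee_pos: [0.5411, 0.1501, 0.1918]
ee_rot: [[0.004, 1.0, -0.001], [1.0, -0.004, -0.002], [-0.002, -0.001, -1.0]]
wrist_force: [-0.4, 0.2, -1.3]
opening: 0.48
grasp_force: 60.7
```

Call:
carry_out(
  travel=[
    [-0.01,0,-0.04],
    [-0.03,0,-0.08],
    [-0.08,-0.009,-0.11],
    [-0.14,-0.019,-0.12],
    [-0.2,-0.029,-0.12],
    [-0.26,-0.039,-0.12],
    [-0.32,-0.049,-0.12],
    [-0.38,-0.059,-0.12],
  ],
  rot=[
    [0,0,0],
    [0,0,0],
    [0,0,0],
    [0,0,0],
    [0,0,0],
    [0,0,0],
    [0,0,0],
    [0,0,0],
  ],
)

```text
clock: 53.7
ee_pos: [0.4806, -0.2283, 0.3122]
ee_rot: [[0.001, 1.0, 0.0], [1.0, -0.001, -0.0], [-0.0, 0.0, -1.0]]
wrist_force: [1.1, 0.5, -1.6]
opening: 0.483
grasp_force: 61.4
```

```bash
python3 - <<'E'
from h import *
np.set_printoptions(precision=4,suppress=True)
st=robot.get_state();print(st['ee_pos'],st['ee_rot'][:,0],st['wrist_force'],st['opening'])
print([tuple(map(int,t)) for t in slope('s14.png')])
E
```

```text
[ 0.4806 -0.2283  0.3122] [ 0.0014  1.     -0.0001] [ 1.0822  0.5213 -1.5999] 0.48327438499870745
[(356, 217, 226), (359, 222, 227), (362, 224, 228), (365, 226, 230), (368, 227, 231), (371, 228, 233), (374, 230, 234), (377, 231, 236), (380, 233, 237), (383, 234, 239), (386, 235, 236)]
```

Call:
carry_out(
  travel=[
    [-0.05,-0.008,0],
    [-0.1,-0.015,0],
    [-0.108,-0.015,0.03],
    [-0.108,-0.015,0.06],
    [-0.108,-0.015,0.08],
    [-0.108,-0.015,0.08],
    [-0.108,-0.015,0.08],
  ],
  rot=[
    [0,0,0],
    [0,0,0],
    [0,0,0],
    [0,0,0],
    [0,0,0],
    [0,0,0],
    [0,0,0],
  ],
)

```text
clock: 54.62
ee_pos: [0.4671, -0.3342, 0.2331]
ee_rot: [[0.001, 1.0, 0.001], [1.0, -0.001, -0.001], [-0.001, 0.001, -1.0]]
wrist_force: [0.0, 0.2, -1.7]
opening: 0.481
grasp_force: 61.3
```

```bash
python3 - <<'E'
from h import *
np.set_printoptions(precision=4,suppress=True)
st=robot.get_state();print(st['ee_pos'],st['ee_rot'][:,0])
w=snap('wrist','w15.png');s=snap('scene','s15.png');robot.camera('top')
for n in('wrist','scene','top'):
    for t,z in [('flash_loop',st['ee_pos'][2]+.013),('flash_center',st['ee_pos'][2]-.036),('dock_well',.012)]: print(n,t,[(p.round(1).tolist(),q,onz(n,p,z)[:2]) for p,q in pts(n,t,2)])
g=lambda a:(255*(a/255.)**.5).astype(np.uint8)
cv2.imwrite('pics/m15.png',np.hstack([cv2.resize(g(w[90:290,160:360]),(400,400),interpolation=cv2.INTER_CUBIC),cv2.resize(g(s[110:220,150:260]),(400,400),interpolation=cv2.INTER_CUBIC)]))
E
```

```text
[ 0.4671 -0.3342  0.2331] [ 0.0012  1.     -0.0006]
wrist flash_loop [([257.9, 249.0], 0.81, array([ 0.4684, -0.3337]))]
wrist flash_center [([256.6, 212.6], 0.83, array([ 0.4677, -0.3329]))]
wrist dock_well [([255.6, 164.3], 0.64, array([ 0.4664, -0.3361]))]
scene flash_loop [([212.9, 113.1], 0.72, array([ 0.4538, -0.3549]))]
scene flash_center [([212.3, 132.5], 0.71, array([ 0.4758, -0.3332])), ([210.8, 116.7], 0.16, array([ 0.4046, -0.4292]))]
scene dock_well [([365.2, 225.3], 0.68, array([0.295 , 0.1202])), ([211.9, 186.4], 0.66, array([ 0.484 , -0.3348]))]
top flash_loop [([357.4, 240.9], 0.51, array([ 0.44  , -0.2944]))]
top flash_center [([368.9, 230.4], 0.79, array([ 0.471 , -0.3366])), ([276.4, 184.3], 0.41, array([ 0.6   , -0.0992]))]
top dock_well [([354.3, 239.6], 0.96, array([ 0.4649, -0.3355]))]
```

View pics/m15.png

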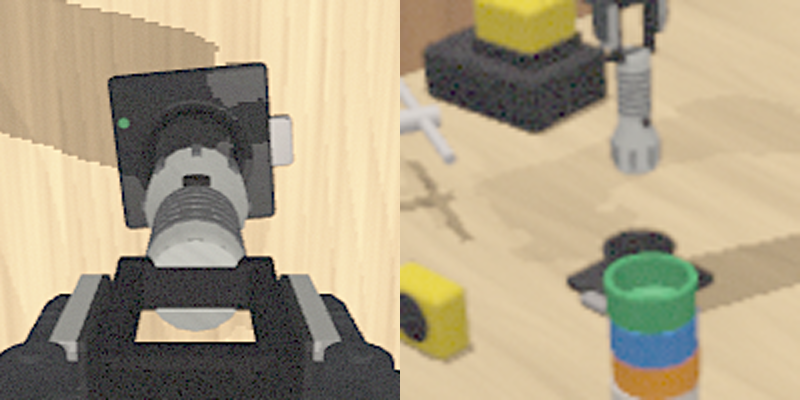

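The held flashlight at crop (197,190) is lined up with the collar at (198,145), and the networks put the well at (0.466, −0.336). Lowering.

Call:
carry_out(
  travel=[
    [-0.0025,-0.001,0.03],
    [-0.0025,-0.001,0.055],
    [-0.0025,-0.001,0.07],
    [-0.0025,-0.001,0.08],
    [-0.0025,-0.001,0.09],
    [-0.0025,-0.001,0.1],
    [-0.0025,-0.001,0.105],
    [-0.0025,-0.001,0.107],
  ],
  rot=[
    [0,0,0],
    [0,0,0],
    [0,0,0],
    [0,0,0],
    [0,0,0],
    [0,0,0],
    [0,0,0],
    [0,0,0],
  ],
)

```text
clock: 56.22
ee_pos: [0.4657, -0.3364, 0.1251]
ee_rot: [[0.001, 1.0, -0.0], [1.0, -0.001, -0.0], [-0.0, -0.0, -1.0]]
wrist_force: [-0.1, 1.3, 9.7]
opening: 0.485
grasp_force: 62.9
```

Call:
carry_out(
  travel=[
    [0,0,0.002],
    [0,0,0.004],
    [0,0,0.004],
  ],
  rot=[
    [0,0,0],
    [0,0,0],
    [0,0,0],
  ],
)

```text
clock: 56.6
ee_pos: [0.4659, -0.3366, 0.1251]
ee_rot: [[0.001, 1.0, 0.001], [1.0, -0.001, -0.002], [-0.002, 0.001, -1.0]]
wrist_force: [-5.0, 3.4, 26.0]
opening: 0.487
grasp_force: 64.4
```

Call:
carry_out(
  travel=[
    [0,0,-0.003],
    [0,0,-0.003],
    [0,0,-0.003],
  ],
  rot=[
    [0,0,0],
    [0,0,0],
    [0,0,0],
  ],
)

```text
clock: 56.98
ee_pos: [0.4664, -0.3369, 0.1251]
ee_rot: [[0.001, 1.0, 0.002], [1.0, -0.001, -0.001], [-0.001, 0.002, -1.0]]
wrist_force: [-0.9, 0.1, 8.9]
opening: 0.486
grasp_force: 62.5
```

Call:
carry_out(
  travel=[
    [0,0,0],
    [0,0,0],
    [0,0,0],
    [0,0,0],
    [0,0,-0.03],
    [0,0,-0.08],
    [0,0,-0.14],
    [0.02,0,-0.19],
  ],
  rot=[
    [0,0,0],
    [0,0,0],
    [0,0,0],
    [0,0,0],
    [0,0,0],
    [0,0,0],
    [0,0,0],
    [0,0,0],
  ],
  claw=0,
)

```text
clock: 57.98
ee_pos: [0.4655, -0.3179, 0.3164]
ee_rot: [[0.004, 1.0, 0.001], [1.0, -0.004, -0.002], [-0.002, 0.001, -1.0]]
wrist_force: [0.2, -0.8, 0.3]
opening: 1.002
grasp_force: 0.0
```

```bash
python3 - <<'E'
from h import *
np.set_printoptions(precision=4,suppress=True)
st=robot.get_state();print(st['ee_pos'],st['ee_rot'][:,0])
w=snap('wrist','w16.png');s=snap('scene','s16.png');robot.camera('top')
for n in('wrist','scene','top'):
    for t,z in [('flash_loop',.137),('flash_center',.088),('dock_well',.012)]: print(n,t,[(p.round(1).tolist(),q,onz(n,p,z)[:2]) for p,q in pts(n,t,2)])
print(proj('scene',[.466,-.3365,.137]),proj('scene',[.466,-.3365,.164]))
E
```

```text
[ 0.4655 -0.3179  0.3164] [ 0.0042  1.     -0.0016]
wrist flash_loop [([260.2, 183.8], 0.83, array([ 0.4707, -0.332 ]))]
wrist flash_center [([255.4, 176.1], 0.79, array([ 0.4637, -0.334 ])), ([379.8, 192.1], 0.55, array([ 0.6191, -0.3545]))]
wrist dock_well []
scene flash_loop [([220.5, 200.4], 0.65, array([ 0.6372, -0.1023])), ([210.4, 146.3], 0.55, array([ 0.4635, -0.361 ]))]
scene flash_center [([213.0, 162.4], 0.78, array([ 0.4674, -0.3459]))]
scene dock_well [([210.6, 185.5], 0.69, array([ 0.4838, -0.3419]))]
top flash_loop [([361.9, 234.9], 0.68, array([ 0.4658, -0.331 ]))]
top flash_center [([362.5, 235.2], 0.64, array([ 0.4699, -0.3436]))]
top dock_well [([353.3, 237.4], 0.83, array([ 0.4716, -0.3328])), ([276.0, 175.4], 0.54, array([ 0.6666, -0.1089]))]
[214.7607 149.2229] [214.4799 141.24  ]
```

Call:
carry_out(
  travel=[
    [0.498,0.0735,0],
    [0.498,0.0735,0],
    [0.498,0.0735,0],
    [0.498,0.0735,0],
    [0.498,0.0735,0],
    [0.498,0.0735,0],
    [0.498,0.0735,0],
    [0.498,0.0735,0],
  ],
  rot=[
    [0,0,-3],
    [0,0,-3],
    [0,0,-3],
    [0,0,-3],
    [0,0,-3],
    [0,0,-3],
    [0,0,-3],
    [0,0,-3],
  ],
)

```text
clock: 59.58
ee_pos: [0.5395, 0.1799, 0.314]
ee_rot: [[-0.051, 0.999, 0.0], [0.999, 0.051, -0.0], [-0.0, -0.0, -1.0]]
wrist_force: [1.4, -0.8, -0.2]
opening: 1.0
grasp_force: 0.0
```

Call:
carry_out(
  travel=[
    [0,0,0],
    [0,0,0],
    [0,0,0],
  ],
  rot=[
    [0,0,0],
    [0,0,0],
    [0,0,0],
  ],
)

```text
clock: 59.95
ee_pos: [0.5395, 0.176, 0.314]
ee_rot: [[-0.048, 0.999, -0.0], [0.999, 0.048, -0.001], [-0.001, -0.0, -1.0]]
wrist_force: [0.0, -0.4, -0.4]
opening: 1.001
grasp_force: 0.0
```

```bash
python3 - <<'E'
from h import *
np.set_printoptions(precision=4,suppress=True)
st=robot.get_state();print(st['ee_pos'],st['ee_rot'][:,0]);print(tool([.5375,.257,.178]))
w=snap('wrist','w17.png').astype(int)
m=(w[...,2]>80)&(w[...,1]<60)&(w[...,0]<60);m[:,:220]=0;m[:,300:]=0;m[150:]=0
for r in (40,80,100,120): 
    k=np.where(m[r])[0]
    if len(k): print(r,k.min(),k.max(),onz('wrist',[(k.min()+k.max())/2,r],.204))
r=np.where(m.sum(1)>8)[0].max();print(r,onz('wrist',[256,r],.2))
E
```

```text
[0.5395 0.176  0.314 ] [-0.0484  0.9988 -0.0015]
[0.0812 0.002  0.1359]
40 247 265 [0.5339 0.2891 0.204 ]
80 248 265 [0.5357 0.2606 0.204 ]
100 244 265 [0.5349 0.2456 0.204 ]
113 [0.5365 0.2356 0.2   ]
```

Call:
carry_out(
  travel=[
    [0.06,0.0005,0],
    [0.08,0.0005,0.03],
    [0.08,0.0005,0.08],
    [0.08,0.0005,0.12],
    [0.08,0.0005,0.134],
    [0.08,0.0005,0.134],
  ],
  rot=[
    [0,0,0],
    [0,0,0],
    [0,0,0],
    [0,0,0],
    [0,0,0],
    [0,0,0],
  ],
)

```text
clock: 60.75
ee_pos: [0.5359, 0.2573, 0.1802]
ee_rot: [[-0.05, 0.999, -0.0], [0.999, 0.05, -0.0], [-0.0, -0.0, -1.0]]
wrist_force: [-0.1, 0.7, 0.4]
opening: 1.002
grasp_force: 0.0
```

Call:
carry_out(
  travel=[
    [0,0,0],
    [0,0,0],
    [0,0,0],
    [0,0,0],
    [0,0,0],
    [0,0,0],
    [0,0,0],
  ],
  rot=[
    [0,0,0],
    [0,0,0],
    [0,0,0],
    [0,0,0],
    [0,0,0],
    [0,0,0],
    [0,0,0],
  ],
  claw=1,
)

```text
clock: 61.62
ee_pos: [0.5355, 0.2582, 0.1808]
ee_rot: [[-0.052, 0.999, 0.0], [0.999, 0.052, -0.0], [-0.0, 0.0, -1.0]]
wrist_force: [-1.9, -1.6, 5.8]
opening: 0.147
grasp_force: 58.5
```

Call:
carry_out(
  travel=[
    [0.001,0,-0.0115],
    [0.0045,0,-0.0225],
    [0.0095,0,-0.0325],
    [0.017,0,-0.0415],
    [0.0255,0,-0.049],
    [0.0355,0,-0.055],
    [0.0465,0,-0.0585],
    [0.0555,0,-0.06],
  ],
  rot=[
    [0,0,0],
    [0,0,0],
    [0,0,0],
    [0,0,0],
    [0,0,0],
    [0,0,0],
    [0,0,0],
    [0,0,0],
  ],
)

```text
clock: 62.62
ee_pos: [0.5323, 0.3079, 0.2413]
ee_rot: [[-0.048, 0.999, -0.002], [0.999, 0.048, -0.011], [-0.011, -0.003, -1.0]]
wrist_force: [-4.0, -10.9, 2.9]
opening: 0.147
grasp_force: 58.5
```

Call:
carry_out(
  travel=[
    [0.006,0,0],
    [0.008,0,0],
    [0.008,0,0],
  ],
  rot=[
    [0,0,0],
    [0,0,0],
    [0,0,0],
  ],
)

```text
clock: 63.0
ee_pos: [0.5318, 0.3165, 0.2423]
ee_rot: [[-0.048, 0.999, -0.001], [0.999, 0.048, -0.01], [-0.009, -0.002, -1.0]]
wrist_force: [-4.0, -11.9, 8.3]
opening: 0.138
grasp_force: 58.7
```

```bash
python3 - <<'E'
from h import *
s=snap('scene','s18.png').astype(int);m=(s[...,2]>80)&(s[...,1]<60)&(s[...,0]<60);m[:,:340]=0;m[:,440:]=0;m[:170]=0;m[290:]=0
k=np.argwhere(m);print(k.min(0),k.max(0))
for r in range(k[:,0].min(),k[:,0].max(),4):
    c=np.where(m[r])[0]
    if len(c):print(r,c.min(),c.max(),end='; ')
print()
u=np.array([.054,-.9985,0]);H=np.array([.5345,.318,.2])
for th in(0,5,10,20,30):
    t=np.radians(th);b=u*np.sin(t)+np.array([0,0,np.cos(t)])
    print(th,[proj('scene',H+b*r).round(1) for r in(.02,.045,.087)])
E
```

```text
[201 385] [236 392]
201 392 392; 225 385 388; 229 386 391; 233 386 391; 
0 [array([388.8, 230.8]), array([390.8, 220.9]), array([394.2, 203.6])]
5 [array([388.1, 230.5]), array([389.1, 220.2]), array([390.8, 202.3])]
10 [array([387.3, 230.3]), array([387.3, 219.6]), array([387.4, 201.2])]
20 [array([385.8, 229.9]), array([383.9, 218.9]), array([380.7, 200.1])]
30 [array([384.3, 229.9]), array([380.7, 218.9]), array([374.4, 200.2])]
```

Call:
carry_out(
  travel=[
    [0,0,0],
    [0,0,0],
    [0,0,0],
    [0,0,0],
    [0,0,-0.05],
    [0,0,-0.11],
    [-0.05,0,-0.13],
    [-0.11,0,-0.13],
  ],
  rot=[
    [0,0,0],
    [0,0,0],
    [0,0,0],
    [0,0,0],
    [0,0,0],
    [0,0,0],
    [0,0,0],
    [0,0,0],
  ],
  claw=0,
)

```text
clock: 64.05
ee_pos: [0.5387, 0.2128, 0.3725]
ee_rot: [[-0.054, 0.999, 0.005], [0.999, 0.054, 0.003], [0.003, 0.005, -1.0]]
wrist_force: [1.2, -1.0, -1.4]
opening: 0.996
grasp_force: 0.0
```

```bash
python3 - <<'E'
from h import *
def red(s):
    s=s.astype(int);m=(s[...,2]>80)&(s[...,1]<60)&(s[...,0]<60);m[:,:340]=0;m[:,440:]=0;m[:170]=0;m[290:]=0
    return [(r,int(np.where(m[r])[0].min()),int(np.where(m[r])[0].max())) for r in range(195,245,3) if m[r].any()]
s=snap('scene','s19.png');print('now',red(s))
o=cv2.resize(cv2.imread('pics/scene0.png'),(512,384),interpolation=cv2.INTER_AREA);print('start',red(o))
w=snap('wrist');c=o[190:250,370:420];d=s[190:250,370:420]
g=lambda a:cv2.resize(a,(266,320),interpolation=cv2.INTER_CUBIC)
cv2.imwrite('pics/m19.png',np.hstack([g(c),g(d),g(s[130:250,170:270])]))
print(robot.get_state()['ee_pos'])
E
```

```text
now [(201, 386, 389), (204, 383, 393), (207, 383, 388), (210, 384, 388), (213, 384, 388), (216, 384, 389), (219, 385, 389), (222, 386, 390), (225, 386, 390), (228, 386, 390), (231, 387, 391), (234, 387, 390)]
start [(204, 396, 397), (207, 393, 404), (210, 392, 402), (213, 392, 396), (216, 391, 395), (219, 391, 395), (222, 391, 394), (225, 390, 394), (228, 390, 393), (231, 389, 393), (234, 389, 390)]
[0.54023703 0.20269782 0.3705071 ]
```

View pics/m19.png

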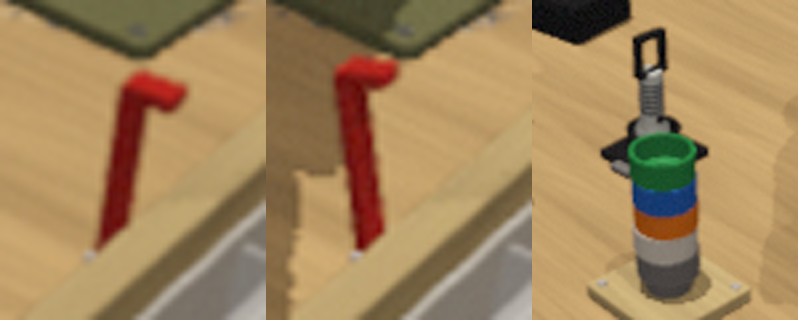

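The middle crop (now) still leans about 14° compared with the left crop (start). The flashlight stands in the dock and the stack is fine. I'll push the hook flat with closed fingers.

Call:
carry_out(
  travel=[
    [0.02,0,0],
    [0.03,0,0.03],
    [0.03,0,0.08],
    [0.03,0,0.108],
    [0.03,0,0.108],
    [0.05,0,0.108],
    [0.07,0,0.108],
    [0.08,0,0.108],
  ],
  rot=[
    [0,0,0],
    [0,0,0],
    [0,0,0],
    [0,0,0],
    [0,0,0],
    [0,0,0],
    [0,0,0],
    [0,0,0],
  ],
  claw=1,
)

```text
clock: 65.15
ee_pos: [0.5336, 0.2948, 0.2635]
ee_rot: [[-0.054, 0.999, 0.002], [0.999, 0.054, 0.002], [0.002, 0.002, -1.0]]
wrist_force: [-0.2, -1.3, 0.3]
opening: 0.002
grasp_force: 0.6
```

Call:
carry_out(
  travel=[
    [0.008,0,0],
    [0.014,0,0],
    [0.018,0,0],
    [0.021,0,0],
    [0.023,0,0],
    [0.023,0,0],
  ],
  rot=[
    [0,0,0],
    [0,0,0],
    [0,0,0],
    [0,0,0],
    [0,0,0],
    [0,0,0],
  ],
)

```text
clock: 65.9
ee_pos: [0.533, 0.3094, 0.2622]
ee_rot: [[-0.048, 0.999, -0.001], [0.999, 0.048, -0.008], [-0.008, -0.002, -1.0]]
wrist_force: [-2.2, -10.0, 6.4]
opening: -0.003
grasp_force: 4.7
```

```bash
cat >> h.py <<'E'
def red(f):
    s=snap('scene',f).astype(int);m=(s[...,2]>80)&(s[...,1]<60)&(s[...,0]<60);m[:,:340]=0;m[:,440:]=0;m[:170]=0;m[290:]=0
    return [(r,int(np.where(m[r])[0].min()),int(np.where(m[r])[0].max())) for r in range(195,245,3) if m[r].any()]
E
python3 - <<'E'
from h import *
print(red('s20.png'),robot.get_state()['ee_pos'],robot.get_state()['wrist_force'])
E
```

```text
[(204, 397, 398), (207, 394, 404), (210, 393, 404), (213, 393, 397), (216, 392, 396), (219, 392, 396), (222, 391, 395), (225, 391, 395), (228, 390, 394), (231, 389, 393), (234, 389, 390)] [0.53307629 0.30943095 0.26221289] [-2.35087833 -9.60488882  6.66127309]
```

Call:
carry_out(
  travel=[
    [-0.02,0,0],
    [-0.05,0,0],
    [-0.09,0,-0.04],
    [-0.13,0,-0.09],
    [-0.15,0,-0.1],
    [-0.15,0,-0.1],
    [-0.15,0,-0.1],
    [-0.15,0,-0.1],
  ],
  rot=[
    [0,0,0],
    [0,0,0],
    [0,0,0],
    [0,0,0],
    [0,0,0],
    [0,0,0],
    [0,0,0],
    [0,0,0],
  ],
)

```text
clock: 66.95
ee_pos: [0.5396, 0.1661, 0.3612]
ee_rot: [[-0.054, 0.999, -0.002], [0.999, 0.054, 0.0], [0.0, -0.002, -1.0]]
wrist_force: [-0.1, -0.1, -0.4]
opening: 0.0
grasp_force: 0.0
```

```bash
python3 - <<'E'
from h import *
print(red('s21.png'));s=robot.get_state();print(s['ee_pos'],s['wrist_force'])
for k,z in(('c',.13),('b',.102),('a',.074),('d',.046)): fit(k,[.635,-.11],z,'scene')
for t in('flash_loop','flash_center'): print(t,[(p.round(1).tolist(),q) for p,q in pts('scene',t,2)])
print(robot.close_job())
E
```

```text
[(207, 395, 404), (210, 394, 404), (213, 393, 397), (216, 393, 396), (219, 392, 396), (222, 392, 395), (225, 391, 394), (228, 390, 394), (231, 390, 393), (234, 389, 390)]
[0.53974947 0.16597275 0.36125769] [-0.03601928 -0.31562907 -0.6329317 ]
c scene xy [ 0.6343 -0.1111] iou 0.762 dpx 3.1 score 0.64 tcp [0.5397 0.166  0.3613] toolx [-0.054  0.999  0.   ] shift [-2.817e-01  7.950e-02 -2.000e-04]
b scene xy [ 0.6305 -0.1125] iou 0.351 dpx 2.6 score 0.75 tcp [0.54   0.1656 0.3616] toolx [-0.053  0.999  0.   ] shift [-2.825e-01  7.570e-02 -1.000e-04]
a scene xy [ 0.6301 -0.1126] iou 0.327 dpx 3.1 score 0.68 tcp [0.5402 0.1652 0.3618] toolx [-0.052  0.999 -0.   ] shift [-0.2822  0.0752 -0.    ]
d scene xy [ 0.6356 -0.1083] iou 0.354 dpx 2.6 score 0.47 tcp [0.5403 0.165  0.362 ] toolx [-0.052  0.999 -0.   ] shift [-0.2778  0.081   0.    ]
flash_loop [([212.6, 150.8], 0.63)]
flash_center [([216.1, 165.3], 0.73)]
the job is handed in; nothing more can be done
None
```

The job is handed in at about 67 s and the verdict wasn't shown: in the last images the hook is folded flat, the flashlight stands in its dock, and all four loose cups are stacked on the grey one.

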